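# Unstack, mix and fit rods to the control pots

## Robot

A 6-joint arm with a two-finger parallel gripper is mounted at the origin on a cart in front of the work surface, level with it; the furniture and walls round the work are solid. World frame = base frame: x ahead of the robot, y to its left, z up, the work surface at z = 0. Lengths are in m, angles in rad, forces in N, time in s.
With the tool pointing down it reaches from about 0.4 to 0.825 m from the base axis. Payload 7 kg.
Tool frame: the origin (TCP) lies midway between the tips of the shut fingers; the grasp point (between the pads) lies 19 mm behind it; z points along the fingers, y is the line along which they close (so a half turn about z gives the same grasp; the last joint's range is limited). The gripper opens to 88 mm and grips with 3 to 60 N. Pads are 19 mm wide; open, the fingers measure 130 mm over their backs; the gripper's body (78 mm by 193 mm) begins 47 mm behind the grasp point.
Start: joints at [1.579, 0.359, 0.012, 0, -1.224, -0.288], TCP at [0.186, 0.649, 0.188] pointing down, gripper open.
Joint ranges: [-3.07, 3.07], [-1.43, 2.12], [-1.02, 1.25], [-3.03, 1.67], [-3.05, -0], [-3.03, 3.03]. Speed limits (rad/s): [2.39, 2.39, 3.01, 3.14, 3.14, 3.14].

## Interface

Orientations are given as [roll, pitch, yaw] about the fixed x, y, z axes, in that order (R = Rz(yaw) Ry(pitch) Rx(roll)).
In Python, from station import monitor, viewer, arm gives the robot as it stands.
- The arm moves only by the tool move_arm, never from a script. Its argument "deltas" is a list that holds one entry, the list of rows, each a list of 7 numbers: the turn, a rotation vector about the tool's x, y, z in degrees, then the shift along the tool's x, y, z in m, then the finger opening in m, from 0 to 0.0876. A call has 1 to 12 rows; each row is the pose to reach, as a shift and turn from the pose commanded when the call began, along the tool's axes at that moment; what a row does not reach only later rows make up. A row lasts 1/12 s, in which the tool goes at most 41.7 mm and 7.16 degrees, less where a joint would pass 70% of its speed; a pose out of reach is approached as far as the arm can. A call with a gripper value outside its range is refused whole. The fingers move at their own pace and stop on an object; "force" is the grip in N (left out, the last holds). Time passes only in rows, so rows that repeat a pose let the fingers close. It gives the time, the measured TCP pose, the force and the opening at its end, in the units of the state.
- monitor.get_state(): the state, without advancing time (a new reading comes with each control period).
- viewer.grab_frame(name): name is "scene" or "top"; returns a dict with "frame" (480x640x3 uint8, blue, green, red), "vfov" (degrees; the focal length in pixels is half the picture's height over the tangent of half this angle, whatever the lens; pixels are square), "cx", "cy" (the principal point, pixels), "D" ([k1, k2, p1, p2, k3] as OpenCV has them; the pictures are not rectified), "xyz" and "orientation" of the camera in the world. Camera axes: x right, y down, z forward; pixel columns grow to the right and rows downward; lengths in m; the calibration is good to about 2 mm. A picture is of the moment at which its call begins. There is no depth.
- arm.job_done(): hands the job in, once; it reports no verdict.
The state is a dict: "t": time; "q": joint angles; "qd": joint speeds; "joint_efforts": joint torques, N m; "eef_pos": TCP position; "ee_rot": TCP orientation; "force": force on the tool from outside, world axes, zero at the start; "moment": the same for the moment, N m; "width": finger opening in m.
Only numpy, scipy, OpenCV 4.12 (cv2) and the standard library are available. Lean on these libraries where they do the work, as an engineer would, in place of code of your own. Each camera call takes 0.05 s, during which the arm holds its last target. There are 200 camera calls.

## Task

Get the stacked control pots ready for use: take the stack apart from the top, press each pot in turn straight down on the mixer's sprung pad until the pad is fully down, hold it there for about half a second, and stand it upright in a free place of the pot tray, its foot inside the collar. Then, or as you go, put one dipping rod from the rod stand through the hole in each pot's lid until its flange lies on the lid. Never tip a pot over, and leave the bottles, cups and canister round about where they are.

Things in the scene. Friction and masses are not known exactly. Their poses are not given: they have to be found in the camera images.
- pot_a_mid (a point): Centre (on the axis, 33 mm above the underside) of the bottom pot; z = pot's upward axis. White round pot, about 150 g, 70 mm tall: foot 42 mm diameter, 0 to 6 mm; body 60 mm diameter, 6 to 54 mm (grasp here); grey lid 57 mm diameter, 54 to 66 mm, with a central hole of 12 mm diameter into the hollow inside (floor at 11 mm); collar on the lid 4 mm high, 48 mm inner, 56 mm outer diameter.
- pot_b_mid (a point): Centre, as for pot_a, of the second pot from below, of the same shape. Each pot's foot stands loosely on the lid of the pot below, within its collar, so the pots of the stack follow every 66 mm.
- pot_c_mid (a point): Centre, as for pot_a, of the third pot from below, of the same shape.
- pot_d_mid (a point): Centre, as for pot_a, of the fourth and top pot, of the same shape; absent (None) in some starts, when pot_c is the top.
- rod_a_grip (a point): Centre of the white grip of a dipping rod; z points from tip to grip. 88 mm long, 40 g: grip 16 mm diameter, 18 mm above and below this point; under it a flange 22 mm diameter, 4 mm thick, its underside 22 mm below this point; then a steel rod 8 mm diameter with a round tip, 70 mm below this point. At the start upright in the rod stand, flange on its top. Any rod fits any pot.
- rod_b_grip (a point): Centre of the grip of a second dipping rod, like rod_a.
- rod_c_grip (a point): Centre of the grip of a third dipping rod, like rod_a.
- rod_d_grip (a point): Centre of the grip of a fourth dipping rod, like rod_a. With three pots one rod is left over.
- mixer: Mixer: white box 116 x 116 x 48 mm, about 2 kg, standing loose on the worktop, with a round black rubber pad 72 mm diameter on top. Origin: centre of its underside, on the pad's vertical axis. The pad's top is 68 mm above the origin when free and 60 mm when fully down.
- mixer_pad (a joint): Travel of the sprung pad in m: 0 up, 0.008 fully down against its stop. It starts to sink at 3 N and needs 10 N to be fully down; a pot's own weight does not sink it.
- place_0 (a point): Centre of the leftmost (+y of the tray) place of the fixed aluminium pot tray (90 x 342 x 10 mm), on the tray's top face, 10 mm above the worktop. y runs along the row, x across it. A place is a 4 mm high collar, 48 mm inner diameter, for a pot's foot; places are 84 mm apart.
- place_1 (a point): Centre of the second place of the fixed aluminium pot tray (90 x 342 x 10 mm), on the tray's top face, 10 mm above the worktop. y runs along the row, x across it. A place is a 4 mm high collar, 48 mm inner diameter, for a pot's foot; places are 84 mm apart.
- place_2 (a point): Centre of the third place of the fixed aluminium pot tray (90 x 342 x 10 mm), on the tray's top face, 10 mm above the worktop. y runs along the row, x across it. A place is a 4 mm high collar, 48 mm inner diameter, for a pot's foot; places are 84 mm apart.
- place_3 (a point): Centre of the rightmost (-y of the tray) place of the fixed aluminium pot tray (90 x 342 x 10 mm), on the tray's top face, 10 mm above the worktop. y runs along the row, x across it. A place is a 4 mm high collar, 48 mm inner diameter, for a pot's foot; places are 84 mm apart.
- rod_stand: Fixed steel rod stand 64 x 224 mm, 58 mm high, for the rods: four holes of 12 mm in a row along its y axis, 50 mm apart, in its top plate. The flanges of the rods rest on its top. Origin: centre of its underside.
- stain_bottle: Bystander: small round bottle, 38 mm diameter, 84 mm tall, at the back; absent (None) in some starts. Origin at its underside. Leave it standing where it is.
- specimen_cup_0: Bystander: lidded specimen cup, 57 mm diameter, 71 mm tall, at the back. Origin at its underside. Leave it standing where it is.
- canister: Bystander: test strip canister, 47 mm diameter, 110 mm tall, farther back than the mixer and the tray; absent (None) in some starts. Origin at its underside. Leave it standing where it is.

How it is judged:
By the outcome, as a careful person would: the job done as asked, in the order asked, and still so for the second after the job is handed in, with the robot touching nothing.
Of pot_d, canister, stain_bottle only 1 to 3 are there at a start; the rules pass over those that are not, and their reading is None.
At some moment in a run one of mixer may be knocked a few centimetres aside while the robot is not near it.
It also fails if it takes over 210 s, if anything falls off the work surface, if the arm or the gripper's body presses on something with over 40 N, if the wrist force passes 120 N, or if a joint passes its speed limit or range.

## Working session

There is one attempt and no reset: what is moved stays moved. The work goes in short steps, Python scripts to look and compute and a tool call to move; the robot and the scene stay as the last step left them, time stands still between calls to the robot, and variables do not carry over. Pictures are saved under pics/ and viewed, on a budget of 14 in all, crops included, one or two more only if the job needs it, and the job is handed in when it is done.

Besides the shell and the picture viewer there is one more tool, called after ">>>" as name([rows], argument=value, ...), one row to a line, values as JSON. move_arm: Moves the arm, as the interface text tells. Its arguments: {"type":"object","properties":{"deltas":{"type":"array","items":{"type":"array","items":{"type":"array","items":{"type":"number"}}}},"force":{"type":"number"}},"required":["deltas"]}

```bash
mkdir -p pics
cat > h.py <<'E'
import numpy as np, cv2
from station import monitor, viewer, arm
from scipy.spatial.transform import Rotation as R
def grab(n):
    f=viewer.grab_frame(n); return f
def ray(f,uv):
    F=240/np.tan(np.radians(f["vfov"])/2)
    K=np.array([[F,0,f["cx"]],[0,F,f["cy"]],[0,0,1]])
    p=cv2.undistortPoints(np.array(uv,float).reshape(-1,1,2),K,np.array(f["D"],float)).reshape(-1,2)
    d=np.c_[p,np.ones(len(p))]
    return np.array(f["xyz"]),d@rot(f).T
def rot(f):
    o=np.array(f["orientation"],float)
    return o if o.shape==(3,3) else R.from_euler('xyz',o).as_matrix()
def onz(f,uv,z):
    c,d=ray(f,uv); return c+d*((z-c[2])/d[:,2])[:,None]
def proj(f,P):
    F=240/np.tan(np.radians(f["vfov"])/2)
    K=np.array([[F,0,f["cx"]],[0,F,f["cy"]],[0,0,1]])
    Rm=rot(f).T; t=-Rm@np.array(f["xyz"])
    return cv2.projectPoints(np.array(P,float).reshape(-1,1,3),cv2.Rodrigues(Rm)[0],t,K,np.array(f["D"],float))[0].reshape(-1,2)
E
python3 - <<'E'
from h import *
for n in("scene","top"):
    f=grab(n); cv2.imwrite(f"pics/{n}0.png",f["frame"]); print({k:v for k,v in f.items() if k!="frame"})
print(monitor.get_state())
E
```

```text
{'vfov': 56.651943934553465, 'cx': 321.01914695670473, 'cy': 239.05950779064997, 'D': array([-0.10109589,  0.        ,  0.        ,  0.        ,  0.        ]), 'xyz': array([ 0.06001542, -0.77540238,  0.66714342]), 'orientation': array([-2.07724013, -0.00331086, -0.60772521])}
{'vfov': 49.20934509357863, 'cx': 325.25022615116626, 'cy': 240.44544101447286, 'D': array([-0.0189756,  0.       ,  0.       ,  0.       ,  0.       ]), 'xyz': array([ 0.46213456, -0.03973315,  1.39953608]), 'orientation': array([-3.03591751,  0.01393535, -1.59080877])}
{'t': 0.1, 'q': array([ 1.57908641e+00,  3.59320822e-01,  1.11725880e-02, -3.15261204e-04,
       -1.22412068e+00, -2.88091892e-01]), 'qd': array([-2.21873652e-03, -2.97857547e-03,  2.74164712e-03,  5.00273595e-04,
        5.20748827e-05,  8.15284034e-04]), 'joint_efforts': array([-1.32663590e-03, -5.84159410e+01,  2.93752974e+01,  7.01541871e+00,
        1.01934996e-02, -5.01192790e-05]), 'eef_pos': array([0.18630863, 0.64826456, 0.18672125]), 'ee_rot': array([ 3.14009654e+00, -1.34265424e-04, -2.79909046e-01]), 'force': array([ 0.25437845, -0.30774457,  0.08335126]), 'moment': array([ 0.0332279 , -0.04219016,  0.02264839]), 'width': 0.08760527479262067}
```

View pics/scene0.png

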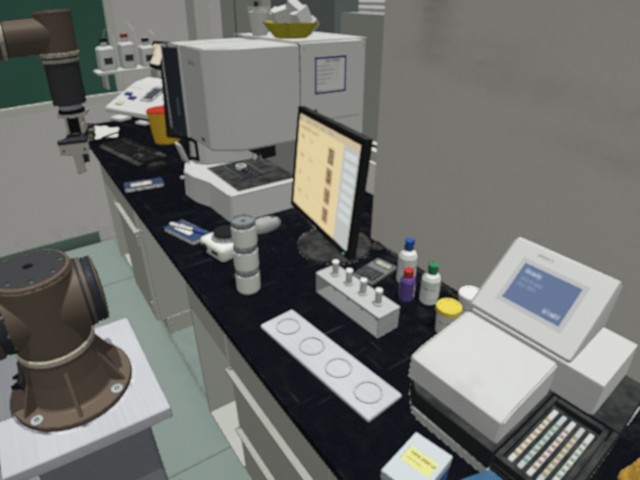

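View pics/top0.png

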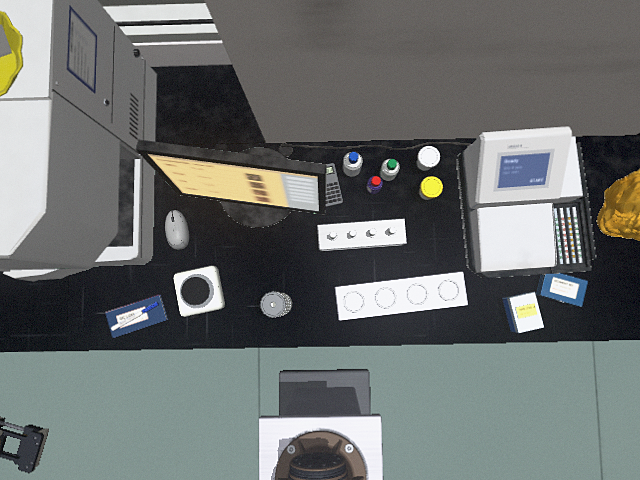

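The scene view shows a stack of three pots at about (245,255), with the mixer behind it at (217,242), the tray at (330,360) and the stand at (357,300). The top view shows the stack at (276,305), the mixer at (199,291), the tray at (401,297), the stand at (361,234) and the monitor at (240,180). Next I'll measure these.

```bash
cat > meas.py <<'E'
from h import *
import sys
f=grab("top"); im=f["frame"]; g=cv2.cvtColor(im,cv2.COLOR_BGR2GRAY)
m=(g>150).astype(np.uint8)
def box(x0,y0,x1,y1,z,nm):
    s=np.zeros_like(m); s[y0:y1,x0:x1]=m[y0:y1,x0:x1]
    cs,_=cv2.findContours(s,cv2.RETR_EXTERNAL,cv2.CHAIN_APPROX_NONE)
    c=max(cs,key=cv2.contourArea)
    P=onz(f,c.reshape(-1,2),z)[:,:2].astype(np.float32)
    r=cv2.minAreaRect(P); print(nm,"c",np.round(r[0],4),"size",np.round(r[1],4),"ang",round(r[2],2)); return r
box(325,265,475,328,.01,"tray"); box(310,212,412,255,.058,"stand"); box(165,258,232,322,.048,"mixer")
# pad: dark blob inside mixer
s=np.zeros_like(m); s[270:312,178:218]=(g[270:312,178:218]<100)
cs,_=cv2.findContours(s,cv2.RETR_EXTERNAL,cv2.CHAIN_APPROX_NONE)
c=max(cs,key=cv2.contourArea); P=onz(f,c.reshape(-1,2),.068)[:,:2]
print("pad",cv2.minEnclosingCircle(P.astype(np.float32)),P.mean(0),cv2.fitEllipse(P.astype(np.float32)))
# stack top lid
c=cv2.HoughCircles(cv2.resize(g[280:330,250:305],None,fx=4,fy=4,interpolation=cv2.INTER_CUBIC),cv2.HOUGH_GRADIENT,1,20,param1=80,param2=15,minRadius=35,maxRadius=70)
print(None if c is None else c[0][:4]/4+[250,280,0])
cv2.imwrite("pics/crop1.png",cv2.resize(im[150:350,165:475],None,fx=2.5,fy=2.5,interpolation=cv2.INTER_CUBIC))
s=grab("scene"); cv2.imwrite("pics/crop2.png",cv2.resize(s["frame"][200:420,190:460],None,fx=2.7,fy=2.7,interpolation=cv2.INTER_CUBIC))
E
python3 meas.py
```

```text
tray c [ 0.4597 -0.2196] size [0.0886 0.3412] ang 5.6
stand c [ 0.6186 -0.1178] size [0.0683 0.2246] ang 2.88
mixer c [0.4828 0.3078] size [0.1129 0.1138] ang 11.03
pad ((0.4822104573249817, 0.3092743158340454), 0.03689511492848396) [0.48297586 0.3095465 ] ((0.48288267850875854, 0.3095282018184662), (0.06971777975559235, 0.07120466977357864), 171.7610626220703)
[[273.625      304.375       13.14999962]
 [276.625      300.375       15.14999962]
 [280.125      305.125       10.67500019]
 [271.875      310.125       15.14999962]]
```

View pics/crop1.png

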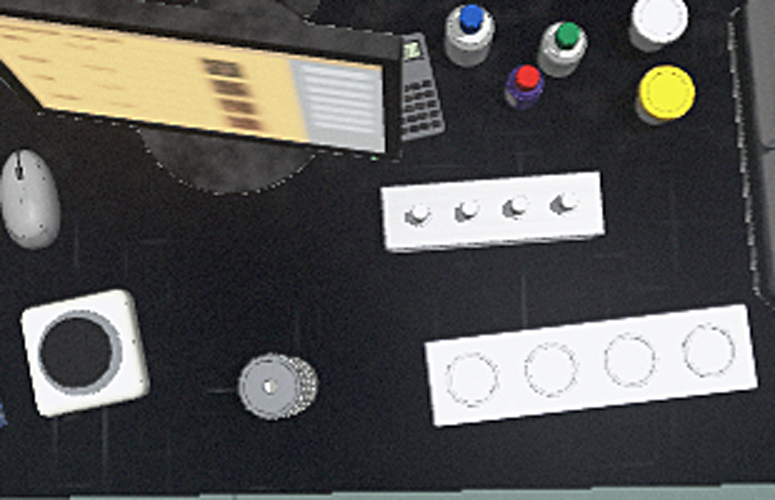

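View pics/crop2.png

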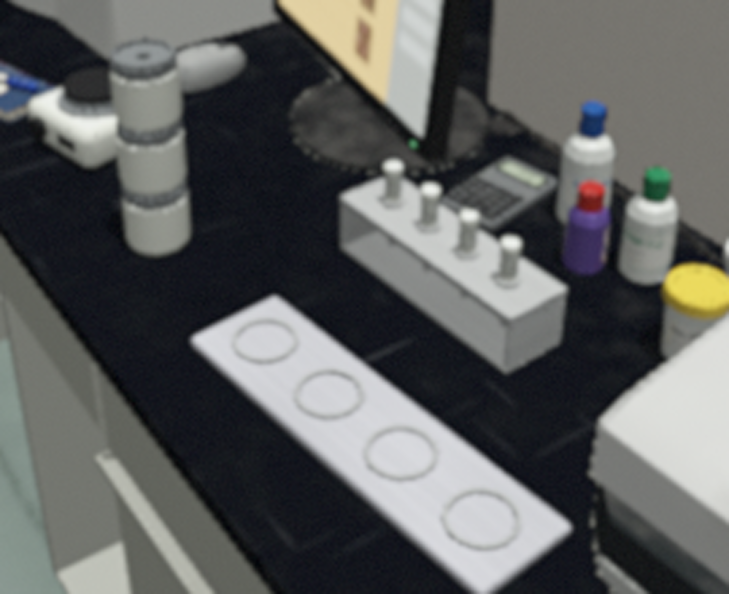

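Crop 1 shows the lid hole at (270,387), the four rods at (420..570, 213..202) and the ring places. Crop 2 shows three intact stacked pots and four upright rods. I'll combine the two views.

```bash
cat > m2.py <<'E'
from h import *
f=grab("top"); s=grab("scene")
def tri(a,b):
    c1,d1=ray(f,[a]);c2,d2=ray(s,[b]);d1=d1[0];d2=d2[0]
    A=np.c_[d1,-d2];x=np.linalg.lstsq(A,c2-c1,rcond=None)[0]
    p,q=c1+x[0]*d1,c2+x[1]*d2; return np.round((p+q)/2,4),round(float(np.linalg.norm(p-q)),4)
T=lambda x,y:(165+x/2.5-.3,150+y/2.5-.3); S=lambda x,y:(190+x/2.7-.3,200+y/2.7-.3)
print("lidhole",tri(T(270,387),S(143,56)), onz(f,[T(270,387)],.198), "hough",onz(f,[(273.6,304.4)],.2))
for a,b in zip([(422,212),(471,208),(520,204),(570,201)],[(393,165),(431,188),(470,214),(511,241)]):
    print("rod",tri(T(*a),S(*b)),onz(f,[T(*a)],.098)[0].round(4),onz(s,[S(*b)],.098)[0].round(4))
c=np.array([.4597,-.2196]);a=np.radians(5.6);y=np.array([-np.sin(a),np.cos(a)])
for k,(p,q) in enumerate(zip([(471,380),(551,370),(630,360),(709,350)],[(265,342),(329,394),(400,453),(481,520)])):
    print("place",k,(c+(126-84*k)*.001*y).round(4),onz(f,[T(*p)],.012)[0].round(4),onz(s,[S(*q)],.012)[0].round(4))
c=np.array([.6206,-.1178]);a=np.radians(2.88);y=np.array([-np.sin(a),np.cos(a)])
for k in range(4): print("hole",(c+(75-50*k)*.001*y).round(4))
print("mon",tri(T(400,158),S(437,160)),tri(T(384,150),S(428,150)))
print("padc scene",onz(s,[S(93,88)],.068))
g=cv2.cvtColor(s["frame"],cv2.COLOR_BGR2GRAY)
# bottom pot side silhouettes in scene: rows with bright body
for r in range(222,292,6):
    row=g[r,225:270]; i=np.where(row>100)[0]; print(r,225+i[0],225+i[-1],end=' | ') if len(i) else 0
E
python3 m2.py
```

```text
lidhole (array([0.4449, 0.0976, 0.1973]), 0.0015) [[0.4456184  0.09721746 0.198     ]] hough [[0.44583234 0.09493491 0.2       ]]
rod (array([ 0.6139, -0.0446,  0.099 ]), 0.0023) [ 0.615  -0.0453  0.098 ] [ 0.6138 -0.0429  0.098 ]
rod (array([ 0.6175, -0.0941,  0.0994]), 0.0008) [ 0.618  -0.0943  0.098 ] [ 0.6185 -0.0922  0.098 ]
rod (array([ 0.6207, -0.1432,  0.0984]), 0.0006) [ 0.621  -0.1434  0.098 ] [ 0.6208 -0.1427  0.098 ]
rod (array([ 0.6226, -0.1931,  0.099 ]), 0.0005) [ 0.6229 -0.1934  0.098 ] [ 0.6233 -0.192   0.098 ]
place 0 [ 0.4474 -0.0942] [ 0.4462 -0.0933  0.012 ] [ 0.4437 -0.097   0.012 ]
place 1 [ 0.4556 -0.1778] [ 0.455  -0.1777  0.012 ] [ 0.4527 -0.1794  0.012 ]
place 2 [ 0.4638 -0.2614] [ 0.4637 -0.261   0.012 ] [ 0.4606 -0.2625  0.012 ]
place 3 [ 0.472 -0.345] [ 0.4724 -0.3444  0.012 ] [ 0.4685 -0.3469  0.012 ]
hole [ 0.6168 -0.0429]
hole [ 0.6193 -0.0928]
hole [ 0.6219 -0.1428]
hole [ 0.6244 -0.1927]
mon (array([ 0.6761, -0.0254,  0.0724]), 0.0046) (array([ 0.6825, -0.0076,  0.0728]), 0.0007)
padc scene [[0.47262266 0.29994318 0.068     ]]
222 232 269 | 228 231 269 | 234 232 256 | 240 225 256 | 246 225 253 | 252 225 257 | 258 225 257 | 264 235 257 | 270 237 256 | 276 236 259 | 282 237 259 | 288 238 258 |
```

```bash
cat > mv.py <<'E'
# usage: mv.py x y z [yawdeg]  -> tool-axis shift and turn needed from measured pose
from h import *; import sys
st=monitor.get_state(); p=np.array(st["eef_pos"]); Rc=R.from_euler('xyz',st["ee_rot"])
t=np.array(sys.argv[1:4],float); yaw=float(sys.argv[4]) if len(sys.argv)>4 else -90
Rt=R.from_euler('xyz',[180,0,yaw],degrees=True)
print("t",round(st["t"],2),"pos",p.round(4),"rpy",np.degrees(st["ee_rot"]).round(2),"F",np.round(st["force"],1),"w",round(st["width"],4))
print("turn",np.degrees((Rc.inv()*Rt).as_rotvec()).round(2),"shift mm",(1000*Rc.inv().apply(t-p)).round(1))
E
python3 mv.py .4455 .0972 .28
```

```text
t 0.3 pos [0.1864 0.6486 0.1872] rpy [179.97  -0.   -16.03] F [ 0.8  0.5 -0.4] w 0.0877
turn [ 3.000e-02 -3.000e-02  7.397e+01] shift mm [401.3 458.4 -92.5]
```

>>> move_arm([
  [[0,0,3,0.01,0.012,-0.02,0.0876],[0,0,7,0.03,0.035,-0.04,0.0876],[0,0,12,0.055,0.063,-0.06,0.0876],[0,0,17,0.08,0.092,-0.08,0.0876],[0,0,22,0.105,0.12,-0.092,0.0876],[0,0,27,0.13,0.149,-0.092,0.0876],[0,0,32,0.155,0.178,-0.092,0.0876],[0,0,37,0.18,0.206,-0.092,0.0876],[0,0,42,0.205,0.235,-0.092,0.0876],[0,0,46,0.23,0.264,-0.092,0.0876],[0,0,48,0.25,0.286,-0.092,0.0876],[0,0,50,0.26,0.298,-0.092,0.0876]],
])

```text
t: 1.3
eef_pos: [0.3547, 0.2877, 0.2801]
ee_rot: [-3.141, 0.001, -1.156]
force: [-0.5, 0.7, -0.5]
width: 0.0873
```

```bash
python3 mv.py .4455 .0972 .25
```

```text
t 1.3 pos [0.3547 0.2877 0.2801] rpy [-1.7995e+02  3.0000e-02 -6.6220e+01] F [-0.5  0.7 -0.5] w 0.0873
turn [-0.04  0.04 23.78] shift mm [211.   -6.2  30. ]
```

>>> move_arm([
  [[0,0,3,0.02,0,0,0.0876],[0,0,6,0.045,-0.001,0,0.0876],[0,0,10,0.075,-0.002,0,0.0876],[0,0,14,0.105,-0.003,0,0.0876],[0,0,17,0.135,-0.004,0,0.0876],[0,0,20,0.165,-0.005,0,0.0876],[0,0,22,0.19,-0.006,0.01,0.0876],[0,0,23,0.205,-0.006,0.02,0.0876],[0,0,23.8,0.211,-0.006,0.03,0.0876],[0,0,23.8,0.211,-0.006,0.03,0.0876],[0,0,23.8,0.211,-0.006,0.03,0.0876]],
])

```text
t: 2.22
eef_pos: [0.4449, 0.1, 0.2493]
ee_rot: [3.141, -0.001, -1.568]
force: [-0.1, -0.3, 0.9]
width: 0.0875
```

```bash
python3 mv.py .4455 .0972 .146
python3 - <<'E'
from h import *
f=grab("scene"); cv2.imwrite("pics/a.png",cv2.resize(f["frame"][130:330,140:400],None,fx=2.8,fy=2.8,interpolation=cv2.INTER_CUBIC))
E
```

```text
t 2.22 pos [0.4449 0.1    0.2493] rpy [ 1.7996e+02 -3.0000e-02 -8.9850e+01] F [-0.1 -0.3  0.9] w 0.0875
turn [ 0.04 -0.03  0.15] shift mm [  2.7  -0.6 103.3]
```

View pics/a.png

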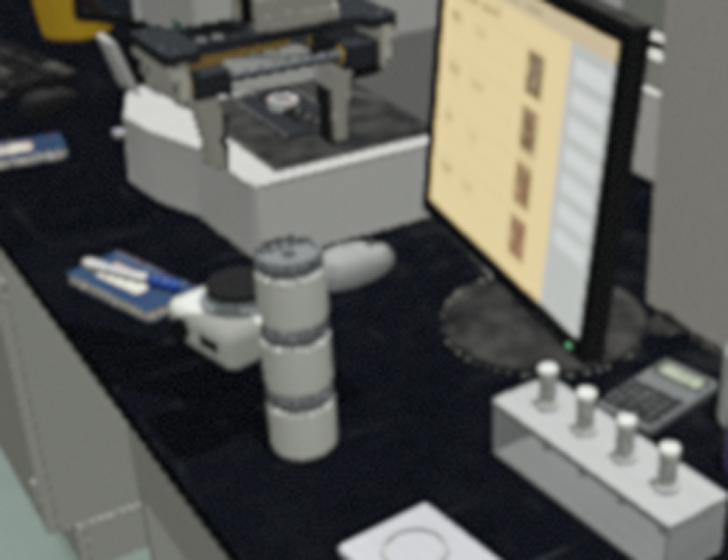

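The gripper is open above the stack, with fingertips at about (215,165) and (335,140) and the stack upright below at (292,285)–(303,425). I'll check these against projections.

Run:
```python
from h import *
f=grab("scene"); 
t=lambda P:((proj(f,P)-[140,130])*2.8).round(1)
print("tcp,fingers",t([[.4449,.1,.2493],[.4449-.044,.1,.2493],[.4449+.044,.1,.2493]]))
print(t([[.4455,.0972,z] for z in (.202,.165,.099,.033,0)]))
```

```text
tcp,fingers [[282.  195.7]
 [232.7 208.4]
 [329.5 183.5]]
[[288.7 248.2]
 [292.2 287. ]
 [298.2 353.1]
 [304.  415.4]
 [306.8 445.2]]
```

Run:
```python
from h import *
f=grab("scene"); im=f["frame"].copy()
c=cv2.resize(im[100:240,180:300],None,fx=5,fy=4.28,interpolation=cv2.INTER_CUBIC) if 0 else cv2.resize(im[110:250,170:310],None,fx=4.2,fy=4.2,interpolation=cv2.INTER_CUBIC)
for P in ([.4449,.1,.2493],[.4009,.1,.2493],[.4889,.1,.2493],[.4009,.1,.2683],[.4889,.1,.2683]):
    u=(proj(f,[P])[0]-[170,110])*4.2; cv2.circle(c,tuple(int(v) for v in u),3,(0,0,255),-1)
cv2.imwrite("pics/b.png",c)
```

```text
(no output)
```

View pics/b.png

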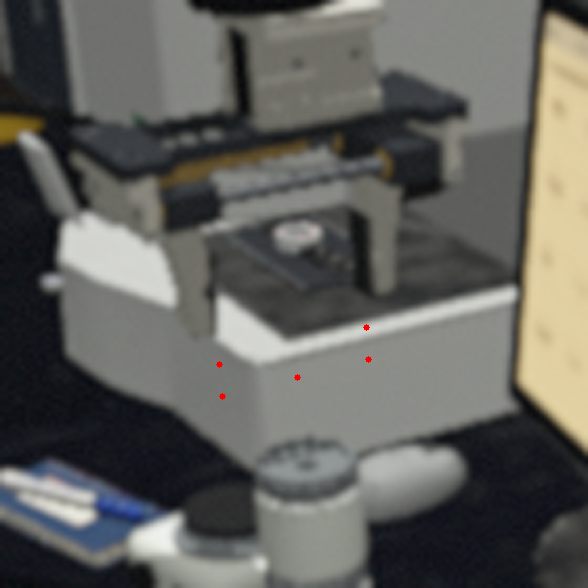

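Both fingertips appear above my predictions: seen at (205,335) and (382,290), predicted at (222,396) and (368,359). I'll quantify the gap and check it in the top view.

Run:
```python
from h import *
f=grab("scene"); c,d=ray(f,[(170+295/4.2,110+312/4.2)]); d=d[0]
for nm,i,v in (("x",0,.4449),("y",1,.1),("z",2,.2493),("z",2,.29)):
    print(nm,(c+d*(v-c[i])/d[i]).round(4))
t=grab("top"); print(proj(t,[[.4449,.1,.2493],[.4449,.1,.29],[.4449,.1,.45]]))
cv2.imwrite("pics/c.png",cv2.resize(t["frame"][220:400,160:400],None,fx=3,fy=3,interpolation=cv2.INTER_CUBIC))
s=monitor.get_state(); print(s["q"].round(4),s["eef_pos"])
```

```text
x [0.4449 0.0951 0.2896]
y [0.4471 0.1    0.2875]
z [0.486  0.188  0.2493]
z [0.4445 0.0942 0.29  ]
[[268.76079908 305.23321939]
 [266.42026113 305.57027124]
 [255.2760859  307.1744979 ]]
[ 6.567e-01 -5.050e-02 -3.402e-01  1.000e-04 -1.280e+00 -6.522e-01] [0.44528534 0.10104358 0.25015608]
```

View pics/c.png

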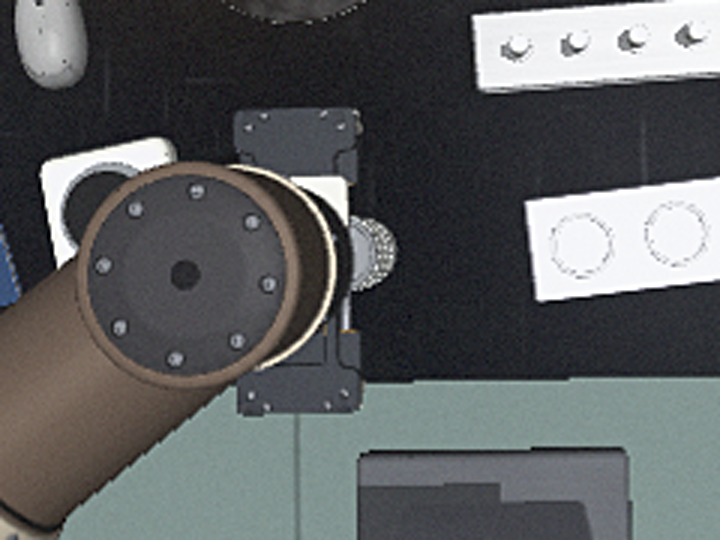

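Run:
```python
from h import *
f=grab("scene"); im=cv2.imread("pics/scene0.png")
print(proj(f,[[.1863,.6486,.187],[.1863,.6486,.225]]))
a=cv2.resize(im[110:200,40:130],None,fx=4,fy=4,interpolation=cv2.INTER_CUBIC)
for z,c in((.187,(0,0,255)),(.225,(0,255,0))):
    for s in(-.044,0,.044):
        y=-.28; dv=np.array([np.sin(y),-np.cos(y),0])*s
        u=(proj(f,[np.array([.1863,.6486,z])+dv])[0]-[40,110])*4; cv2.circle(a,tuple(int(v) for v in u),2,c,-1)
cv2.imwrite("pics/d.png",a)
```

```text
[[ 88.2178977  178.74103348]
 [ 85.36689512 166.97626427]]
```

View pics/d.png

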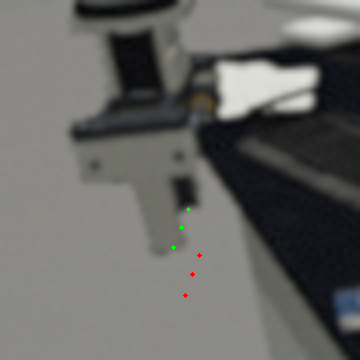

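The fingertips sit about 38 mm above the reported TCP here and at the start. The fingers may swing down as they close, so I'll shut them in free air and compare.

>>> move_arm([
  [[0,0,0,0,0,0,0],[0,0,0,0,0,0,0],[0,0,0,0,0,0,0],[0,0,0,0,0,0,0],[0,0,0,0,0,0,0],[0,0,0,0,0,0,0],[0,0,0,0,0,0,0],[0,0,0,0,0,0,0]],
], force=15)

```text
t: 3.18
eef_pos: [0.4452, 0.1001, 0.2495]
ee_rot: [3.142, -0.0, -1.568]
force: [-0.3, 0.1, 0.4]
width: 0.0399
```

Run:
```python
from h import *
f=grab("scene"); im=f["frame"]; s=monitor.get_state(); p=np.array(s["eef_pos"]); print(s["width"],p)
c=cv2.resize(im[110:250,170:310],None,fx=3,fy=3,interpolation=cv2.INTER_CUBIC)
for dz in (0,.019,.038):
    u=(proj(f,[p+[0,0,dz]])[0]-[170,110])*3; cv2.circle(c,tuple(int(v) for v in u),2,(0,0,255),-1)
cv2.imwrite("pics/e.png",c)
```

```text
0.03551660806304806 [0.44522474 0.10009837 0.24954612]
```

View pics/e.png

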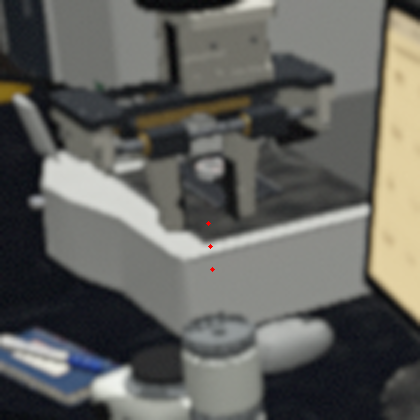

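The fingers close in a straight line, and the tips at (170,230) and (248,218) still sit about 38 mm above the reported TCP. I'll settle it by touching the bare worktop gently between the stack and the tray.

>>> move_arm([
  [[0,0,0,0.015,0,0,0],[0,0,0,0.04,0,0,0],[0,0,0,0.07,0,0,0],[0,0,0,0.09,0,0.02,0],[0,0,0,0.095,0,0.05,0],[0,0,0,0.095,0,0.085,0],[0,0,0,0.095,0,0.12,0],[0,0,0,0.095,0,0.155,0],[0,0,0,0.095,0,0.19,0],[0,0,0,0.095,0,0.215,0],[0,0,0,0.095,0,0.228,0],[0,0,0,0.095,0,0.23,0]],
])

```text
t: 4.23
eef_pos: [0.4435, 0.0043, 0.017]
ee_rot: [3.137, -0.002, -1.568]
force: [0.1, -0.1, 1.3]
width: 0.0004
```

>>> move_arm([
  [[0,0,0,0,0,0.004,0],[0,0,0,0,0,0.008,0],[0,0,0,0,0,0.012,0],[0,0,0,0,0,0.016,0],[0,0,0,0,0,0.018,0],[0,0,0,0,0,0.02,0],[0,0,0,0,0,0.021,0],[0,0,0,0,0,0.022,0],[0,0,0,0,0,0.022,0]],
])

```text
t: 4.98
eef_pos: [0.4455, 0.0051, -0.0025]
ee_rot: [3.142, -0.0, -1.568]
force: [0.2, 0.5, 0.3]
width: 0.0004
```

No contact at −2.5 mm, so the image seems right. I'll go on slowly.

>>> move_arm([
  [[0,0,0,0,0,0.005,0],[0,0,0,0,0,0.01,0],[0,0,0,0,0,0.015,0],[0,0,0,0,0,0.02,0],[0,0,0,0,0,0.024,0],[0,0,0,0,0,0.026,0],[0,0,0,0,0,0.028,0],[0,0,0,0,0,0.029,0],[0,0,0,0,0,0.03,0],[0,0,0,0,0,0.03,0]],
])

```text
t: 5.82
eef_pos: [0.4455, 0.0052, -0.0325]
ee_rot: [3.142, -0.0, -1.568]
force: [0.1, 0.3, -0.4]
width: 0.0006
```

>>> move_arm([
  [[0,0,0,0,0,0.001,0],[0,0,0,0,0,0.002,0],[0,0,0,0,0,0.003,0],[0,0,0,0,0,0.003,0],[0,0,0,0,0,0.003,0]],
])

```text
t: 6.23
eef_pos: [0.4455, 0.0052, -0.0355]
ee_rot: [3.142, -0.0, -1.568]
force: [0.2, 0.1, -0.1]
width: 0.0004
```

>>> move_arm([
  [[0,0,0,0,0,0.001,0],[0,0,0,0,0,0.002,0],[0,0,0,0,0,0.003,0],[0,0,0,0,0,0.003,0],[0,0,0,0,0,0.003,0]],
])

```text
t: 6.65
eef_pos: [0.4454, 0.0051, -0.0385]
ee_rot: [3.141, -0.0, -1.568]
force: [0.4, 0.1, -0.2]
width: 0.0003
```

>>> move_arm([
  [[0,0,0,0,0,0.001,0],[0,0,0,0,0,0.002,0],[0,0,0,0,0,0.003,0],[0,0,0,0,0,0.003,0],[0,0,0,0,0,0.003,0]],
])

```text
t: 7.07
eef_pos: [0.4456, 0.0051, -0.039]
ee_rot: [-3.141, -0.0, -1.567]
force: [-13.7, 2.0, 46.3]
width: 0.0008
```

Contact came at a reported z of −0.0388, so the true tip height is the reported value plus 38.8 mm, which matches the images. I'll back off, open the fingers and go above the stack.

>>> move_arm([
  [[0,0,0,0,0,-0.01,0.02],[0,0,0,0,0,-0.035,0.05],[0,0,0,0,0,-0.07,0.0876],[0,0,0,0,0,-0.105,0.0876],[0,0,0,0,0,-0.14,0.0876],[0,0,0,0,0,-0.175,0.0876],[0,0,0,0,0,-0.21,0.0876],[0,0,0,0,0,-0.235,0.0876],[0,0,0,-0.02,0,-0.242,0.0876],[0,0,0,-0.05,0,-0.242,0.0876],[0,0,0,-0.08,0,-0.242,0.0876],[0,0,0,-0.092,0,-0.242,0.0876]],
])

```text
t: 8.07
eef_pos: [0.4453, 0.0995, 0.2009]
ee_rot: [-3.141, 0.001, -1.567]
force: [0.4, -0.2, 0.4]
width: 0.0748
```

```bash
python3 mv.py .4455 .0972 .1072
```

```text
t 8.07 pos [0.4453 0.0995 0.2009] rpy [-1.7994e+02  6.0000e-02 -8.9800e+01] F [ 0.4 -0.2  0.4] w 0.0748
turn [-0.06  0.06  0.2 ] shift mm [ 2.4 -0.1 93.7]
```

>>> move_arm([
  [[0,0,0,0,0,0,0.0876],[0,0,0,0,0,0.005,0.0876],[0,0,0,0,0,0.015,0.0876],[0,0,0,0,0,0.03,0.0876],[0,0,0,0,0,0.045,0.0876],[0,0,0,0,0,0.06,0.0876],[0,0,0,0,0,0.075,0.0876],[0,0,0,0,0,0.085,0.0876],[0,0,0,0,0,0.091,0.0876],[0,0,0,0,0,0.0935,0.0876],[0,0,0,0,0,0.0935,0.0876]],
])

```text
t: 8.98
eef_pos: [0.4448, 0.0964, 0.1064]
ee_rot: [3.14, -0.001, -1.569]
force: [-0.9, 0.2, 0.0]
width: 0.0875
```

>>> move_arm([
  [[0,0,0,0,0,0,0.05],[0,0,0,0,0,0,0.05],[0,0,0,0,0,0,0.05],[0,0,0,0,0,0,0.05],[0,0,0,0,0,0,0.05],[0,0,0,0,0,0,0.05],[0,0,0,0,0,0,0.05],[0,0,0,0,0,0,0.05]],
], force=20)

```text
t: 9.65
eef_pos: [0.4456, 0.0973, 0.1074]
ee_rot: [-3.141, 0.0, -1.568]
force: [0.2, -0.6, 3.0]
width: 0.0607
```

```bash
python3 mv.py .4455 .0972 .1072
python3 - <<'E'
from h import *
f=grab("scene"); cv2.imwrite("pics/g.png",cv2.resize(f["frame"][150:310,150:350],None,fx=3,fy=3,interpolation=cv2.INTER_CUBIC))
E
```

```text
t 9.65 pos [0.4456 0.0973 0.1074] rpy [-1.7996e+02  2.0000e-02 -8.9820e+01] F [ 0.2 -0.6  3. ] w 0.0607
turn [-0.04  0.02  0.18] shift mm [0.1 0.1 0.2]
```

View pics/g.png

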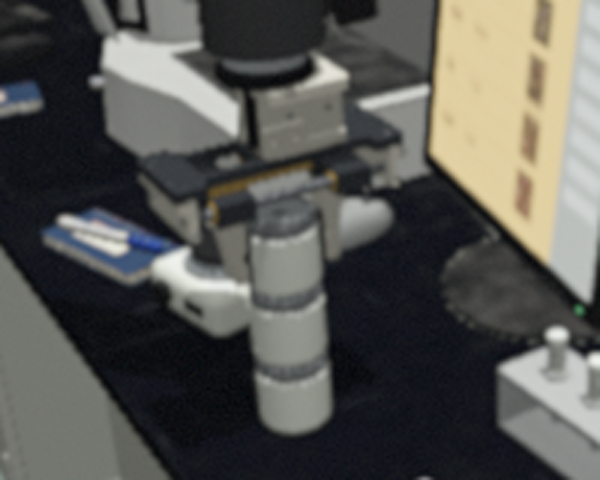

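Pot c is gripped, with a width of 60.7 mm and the stack upright. I'll lift it and re-measure the mixer.

>>> move_arm([
  [[0,0,0,0,0,-0.002,0.05],[0,0,0,0,0,-0.006,0.05],[0,0,0,0,0,-0.012,0.05],[0,0,0,0,0,-0.02,0.05],[0,0,0,0,0,-0.028,0.05],[0,0,0,0,0,-0.036,0.05],[0,0,0,0,0,-0.04,0.05],[0,0,0,0,0,-0.04,0.05]],
], force=40)

```text
t: 10.37
eef_pos: [0.4459, 0.0976, 0.1485]
ee_rot: [-3.14, 0.001, -1.568]
force: [0.1, 0.9, -0.9]
width: 0.0604
```

```bash
cat > pad.py <<'E'
from h import *
f=grab("top"); g=cv2.cvtColor(f["frame"],cv2.COLOR_BGR2GRAY)
m=((g>150)).astype(np.uint8); s=np.zeros_like(m); s[250:335,150:245]=m[250:335,150:245]
cs,_=cv2.findContours(s,cv2.RETR_EXTERNAL,cv2.CHAIN_APPROX_NONE); c=max(cs,key=cv2.contourArea)
r=cv2.minAreaRect(onz(f,c.reshape(-1,2),.048)[:,:2].astype(np.float32)); print("mixer",np.round(r[0],4),np.round(r[1],4),r[2])
h=np.zeros_like(m); cv2.drawContours(h,[cv2.convexHull(c)],-1,1,-1); h=cv2.erode(h,np.ones((5,5),np.uint8))
d=((g<100)&(h>0)).astype(np.uint8)
cs,_=cv2.findContours(d,cv2.RETR_EXTERNAL,cv2.CHAIN_APPROX_NONE); c=max(cs,key=cv2.contourArea)
P=onz(f,c.reshape(-1,2),.068)[:,:2].astype(np.float32); e=cv2.fitEllipse(P); print("pad",np.round(e[0],4),np.round(e[1],4))
E
python3 pad.py; python3 mv.py .483 .309 .13
```

```text
mixer [0.4829 0.3076] [0.1129 0.114 ] 11.357945442199707
pad [0.4832 0.31  ] [0.0689 0.0707]
t 10.42 pos [0.4455 0.0974 0.1477] rpy [-1.7993e+02  5.0000e-02 -8.9830e+01] F [ 0.6  0.4 -1.7] w 0.0603
turn [-0.07  0.05  0.17] shift mm [-211.5  -38.1   17.9]
```

>>> move_arm([
  [[0,0,0,-0.01,-0.002,0,0.05],[0,0,0,-0.03,-0.005,0,0.05],[0,0,0,-0.055,-0.01,0,0.05],[0,0,0,-0.08,-0.015,0,0.05],[0,0,0,-0.11,-0.02,0,0.05],[0,0,0,-0.14,-0.025,0,0.05],[0,0,0,-0.165,-0.03,0.01,0.05],[0,0,0,-0.19,-0.034,0.025,0.05],[0,0,0,-0.205,-0.037,0.045,0.05],[0,0,0,-0.2115,-0.038,0.065,0.05],[0,0,0,-0.2115,-0.038,0.08,0.05],[0,0,0,-0.2115,-0.038,0.08,0.05]],
])

```text
t: 11.42
eef_pos: [0.4804, 0.3078, 0.0628]
ee_rot: [3.137, -0.005, -1.568]
force: [0.5, -1.5, -1.2]
width: 0.0603
```

```bash
python3 mv.py .483 .309 .0352
```

```text
t 11.42 pos [0.4804 0.3078 0.0628] rpy [179.71  -0.28 -89.83] F [ 0.5 -1.5 -1.2] w 0.0603
turn [ 0.29 -0.28  0.17] shift mm [-1.4 -2.7 27.6]
```

>>> move_arm([
  [[0,0,0,0,0,0,0.05],[0,0,0,0,0,0.005,0.05],[0,0,0,0,0,0.012,0.05],[0,0,0,0,0,0.018,0.05],[0,0,0,0,0,0.022,0.05],[0,0,0,0,0,0.025,0.05],[0,0,0,0,0,0.028,0.05],[0,0,0,0,0,0.03,0.05],[0,0,0,0,0,0.031,0.05],[0,0,0,0,0,0.031,0.05]],
])

```text
t: 12.25
eef_pos: [0.4825, 0.3085, 0.0365]
ee_rot: [-3.142, -0.0, -1.568]
force: [-4.8, -1.5, 6.8]
width: 0.0605
```

>>> move_arm([
  [[0,0,0,0,0,0.001,0.05],[0,0,0,0,0,0.0015,0.05],[0,0,0,0,0,0.002,0.05],[0,0,0,0,0,0.002,0.05],[0,0,0,0,0,0.002,0.05]],
])

```text
t: 12.67
eef_pos: [0.4827, 0.3086, 0.0353]
ee_rot: [-3.141, 0.0, -1.568]
force: [-4.3, -3.0, 11.6]
width: 0.0603
```

>>> move_arm([
  [[0,0,0,0,0,0.001,0.05],[0,0,0,0,0,0.001,0.05],[0,0,0,0,0,0.001,0.05],[0,0,0,0,0,0.001,0.05],[0,0,0,0,0,0.001,0.05],[0,0,0,0,0,0.001,0.05],[0,0,0,0,0,0.001,0.05],[0,0,0,0,0,0.001,0.05]],
])

```text
t: 13.33
eef_pos: [0.4827, 0.3087, 0.0352]
ee_rot: [-3.141, 0.0, -1.567]
force: [-8.2, -4.7, 19.5]
width: 0.0596
```

The pad is on its stop: z is unchanged, force is 19.5 N, and it was held about 0.6 s. Now I'll lift.

>>> move_arm([
  [[0,0,0,0,0,-0.002,0.05],[0,0,0,0,0,-0.006,0.05],[0,0,0,0,0,-0.015,0.05],[0,0,0,0,0,-0.03,0.05],[0,0,0,0,0,-0.05,0.05],[0,0,0,0.005,0.001,-0.075,0.05],[0,0,0,0.02,0.002,-0.1,0.05],[0,0,0,0.04,0.003,-0.12,0.05],[0,0,0,0.065,0.004,-0.132,0.05],[0,0,0,0.09,0.005,-0.138,0.05],[0,0,0,0.115,0.006,-0.138,0.05],[0,0,0,0.14,0.007,-0.138,0.05]],
])

```text
t: 14.33
eef_pos: [0.4761, 0.168, 0.172]
ee_rot: [-3.14, 0.001, -1.568]
force: [0.3, -0.4, -1.6]
width: 0.0604
```

```bash
python3 pad.py; python3 mv.py .463 -.2615 .1
```

```text
mixer [0.4934 0.2348] [0.1647 0.1038] 5.750462055206299
pad [0.4889 0.2631] [0.0976 0.1312]
t 14.38 pos [0.4748 0.1645 0.1717] rpy [179.98  -0.   -89.88] F [-1.2 -2.7 -2.2] w 0.0601
turn [ 0.02 -0.    0.12] shift mm [425.9  12.7  71.7]
```

>>> move_arm([
  [[0,0,0,0.02,0,0,0.05],[0,0,0,0.05,0.001,0,0.05],[0,0,0,0.085,0.002,0,0.05],[0,0,0,0.12,0.003,0,0.05],[0,0,0,0.16,0.004,0,0.05],[0,0,0,0.2,0.005,0,0.05],[0,0,0,0.24,0.006,0,0.05],[0,0,0,0.28,0.008,0,0.05],[0,0,0,0.32,0.009,0,0.05],[0,0,0,0.355,0.01,0,0.05],[0,0,0,0.385,0.011,0.01,0.05],[0,0,0,0.405,0.012,0.02,0.05]],
])

```text
t: 15.38
eef_pos: [0.4654, -0.239, 0.1515]
ee_rot: [-3.14, -0.001, -1.569]
force: [0.5, 0.3, -1.7]
width: 0.0603
```

```bash
python3 mv.py .463 -.2615 .05;python3 pad.py
```

```text
t 15.38 pos [ 0.4654 -0.239   0.1515] rpy [-1.7989e+02 -3.0000e-02 -8.9920e+01] F [ 0.5  0.3 -1.7] w 0.0603
turn [-0.11 -0.03  0.08] shift mm [ 22.4   2.6 101.5]
mixer [0.51   0.3011] [0.1135 0.1146] 10.935494422912598
pad [0.5102 0.3033] [0.0694 0.0705]
```

>>> move_arm([
  [[0,0,0,0.01,0.001,0.01,0.05],[0,0,0,0.018,0.002,0.025,0.05],[0,0,0,0.0215,0.0025,0.045,0.05],[0,0,0,0.0215,0.0025,0.065,0.05],[0,0,0,0.0215,0.0025,0.085,0.05],[0,0,0,0.0215,0.0025,0.1,0.05],[0,0,0,0.0215,0.0025,0.113,0.05],[0,0,0,0.0215,0.0025,0.122,0.05],[0,0,0,0.0215,0.0025,0.13,0.05],[0,0,0,0.0215,0.0025,0.13,0.05],[0,0,0,0.0215,0.0025,0.13,0.05]],
])

```text
t: 16.35
eef_pos: [0.4629, -0.2577, 0.0211]
ee_rot: [3.141, -0.0, -1.567]
force: [0.1, 1.0, -1.4]
width: 0.0607
```

```bash
python3 mv.py .463 -.2615 -.0148
python3 - <<'E'
from h import *
f=grab("scene"); cv2.imwrite("pics/i.png",cv2.resize(f["frame"][270:420,250:430],None,fx=4,fy=4,interpolation=cv2.INTER_CUBIC))
E
```

```text
t 16.35 pos [ 0.4629 -0.2577  0.0211] rpy [ 1.7999e+02 -1.0000e-02 -8.9810e+01] F [ 0.1  1.  -1.4] w 0.0607
turn [ 0.01 -0.01  0.19] shift mm [ 3.7 -0.1 35.9]
```

View pics/i.png

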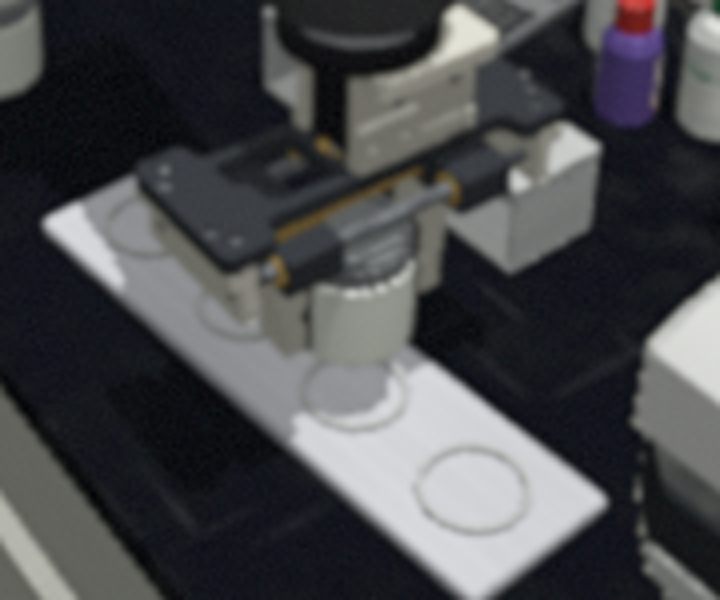

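The pot, at about (364,305), hangs just above the place 2 ring at (355,393). I'll check its axis by projection.

```bash
python3 - <<'E'
from h import *
f=grab("scene"); t=lambda P:((proj(f,P)-[250,270])*4+1.5).round(1)
print(t([[.4629,-.2577,.0789],[.4629,-.2577,.0459],[.463,-.2615,.012],[.4635,-.261,.012]]))
p,q=t([[.463,-.2615,.012],[.4637,-.271,.012]]); print(q-p)
E
python3 mv.py .463 -.2615 -.0148
```

```text
[[354.1 283.8]
 [352.5 334.2]
 [355.6 388.2]
 [355.8 387.2]]
[12.5 10.8]
t 16.45 pos [ 0.4634 -0.2579  0.0218] rpy [-1.7993e+02 -2.0000e-02 -8.9810e+01] F [ 0.3 -0.3 -1.4] w 0.0604
turn [-0.07 -0.02  0.19] shift mm [ 3.6  0.5 36.6]
```

Run:
```python
from h import *
f=grab("scene"); g=cv2.cvtColor(f["frame"],cv2.COLOR_BGR2GRAY)
for r in (342,345,348,351,354): print(r,g[r,318:364].tolist())
for c in (338,341,344): print("col",c,g[330:376,c].tolist())
th=np.linspace(0,2*np.pi,200)
def sil(c,z,r): return proj(f,np.c_[c[0]+r*np.cos(th),c[1]+r*np.sin(th),np.full(200,z)])
z0=.0218+.0248
for c in ((.4634,-.2579),(.4634,-.265),(.4704,-.2579)):
    a=sil(c,z0+.030,.03); b=sil(c,z0+.006,.03); print(c,"mid u",a[:,0].min().round(1),a[:,0].max().round(1),"at v",a[a[:,0].argmax(),1].round(1),"bottom v",b[:,1].max().round(1),"u",b[b[:,1].argmax(),0].round(1))
```

```text
342 [101, 91, 72, 47, 34, 36, 47, 58, 61, 70, 96, 129, 149, 150, 143, 143, 144, 137, 134, 143, 147, 142, 147, 171, 190, 189, 183, 177, 169, 163, 156, 148, 144, 143, 134, 107, 80, 71, 64, 50, 34, 21, 15, 17, 21, 22]
345 [105, 109, 109, 108, 107, 108, 111, 109, 96, 85, 103, 120, 125, 125, 125, 125, 127, 133, 139, 142, 145, 146, 146, 145, 146, 146, 146, 146, 148, 146, 147, 145, 143, 142, 134, 102, 57, 21, 14, 16, 16, 11, 15, 16, 13, 11]
348 [105, 105, 108, 110, 111, 110, 105, 86, 57, 64, 100, 121, 124, 125, 124, 129, 134, 139, 141, 142, 143, 144, 145, 146, 146, 147, 147, 147, 147, 146, 146, 144, 143, 141, 130, 98, 52, 17, 11, 14, 15, 13, 13, 15, 18, 18]
351 [105, 104, 106, 109, 111, 111, 109, 105, 87, 78, 99, 119, 125, 125, 129, 133, 137, 140, 141, 142, 143, 144, 145, 146, 146, 147, 147, 147, 146, 145, 143, 143, 142, 135, 113, 76, 32, 16, 15, 15, 17, 21, 20, 20, 16, 17]
354 [114, 108, 107, 109, 110, 111, 111, 107, 91, 79, 100, 119, 125, 129, 133, 136, 137, 140, 140, 141, 143, 143, 145, 145, 146, 145, 146, 145, 145, 144, 143, 143, 137, 117, 78, 38, 17, 16, 13, 16, 17, 16, 14, 13, 17, 13]
[... 208 characters left out ...]
6, 150, 173, 199, 207]
col 341 [91, 104, 123, 122, 107, 95, 88, 95, 95, 82, 83, 132, 171, 166, 150, 145, 146, 147, 146, 145, 146, 146, 146, 145, 145, 145, 144, 144, 144, 142, 141, 143, 146, 150, 150, 150, 150, 150, 150, 150, 146, 146, 167, 197, 211, 204]
col 344 [114, 124, 114, 110, 118, 115, 111, 110, 92, 80, 113, 164, 183, 163, 146, 146, 147, 147, 147, 146, 146, 147, 146, 147, 146, 145, 144, 145, 143, 136, 131, 137, 145, 148, 148, 148, 149, 148, 148, 152, 170, 191, 206, 211, 208, 193]
(0.4634, -0.2579) mid u 322.9 353.9 at v 342.0 bottom v 361.5 u 338.6
(0.4634, -0.265) mid u 325.0 356.1 at v 344.1 bottom v 363.7 u 340.8
(0.4704, -0.2579) mid u 325.9 356.7 at v 340.6 bottom v 360.0 u 341.5
```

Allowing for the finger hiding the left edge, the right edge (353.5 vs 353.9) and bottom (360.5 vs 361.5) show the pot centred on the TCP. I'll lower it.

>>> move_arm([
  [[0,0,0,0.002,0,0,0.05],[0,0,0,0.0035,0.0005,0.005,0.05],[0,0,0,0.0035,0.0005,0.012,0.05],[0,0,0,0.0035,0.0005,0.019,0.05],[0,0,0,0.0035,0.0005,0.025,0.05],[0,0,0,0.0035,0.0005,0.03,0.05],[0,0,0,0.0035,0.0005,0.033,0.05],[0,0,0,0.0035,0.0005,0.035,0.05],[0,0,0,0.0035,0.0005,0.036,0.05],[0,0,0,0.0035,0.0005,0.036,0.05]],
])

```text
t: 17.33
eef_pos: [0.4619, -0.2613, -0.0146]
ee_rot: [3.141, -0.0, -1.568]
force: [-2.7, 1.8, 5.6]
width: 0.06
```

Contact came at the expected floor height of −0.0146 (it would be −0.011 on the collar), so the foot is inside. I'll release and rise.

>>> move_arm([
  [[0,0,0,0,0,0,0.0876],[0,0,0,0,0,0,0.0876],[0,0,0,0,0,0,0.0876],[0,0,0,0,0,0,0.0876],[0,0,0,0,0,-0.005,0.0876],[0,0,0,0,0,-0.015,0.0876],[0,0,0,0,0,-0.035,0.0876],[0,0,0,0,0,-0.06,0.0876],[0,0,0,0,0,-0.09,0.0876],[0,0,0,-0.02,0,-0.12,0.0876],[0,0,0,-0.05,0,-0.145,0.0876],[0,0,0,-0.08,0.003,-0.16,0.0876]],
])

```text
t: 18.33
eef_pos: [0.4605, -0.1812, 0.1491]
ee_rot: [-3.137, -0.001, -1.569]
force: [1.2, -0.1, 0.1]
width: 0.0875
```

```bash
python3 mv.py .4455 .0972 .1462
cat > lid.py <<'E'
# lid circles from top view: lid.py x y ztop ...
from h import *; import sys
f=grab("top"); g=cv2.cvtColor(f["frame"],cv2.COLOR_BGR2GRAY)
a=list(map(float,sys.argv[1:]))
for x,y,z in zip(a[::3],a[1::3],a[2::3]):
    u=proj(f,[[x,y,z]])[0]; F=240/np.tan(np.radians(f["vfov"])/2); r=.028*F/(f["xyz"][2]-z)
    x0,y0=(u-25).astype(int); c=cv2.resize(g[y0:y0+50,x0:x0+50],None,fx=6,fy=6,interpolation=cv2.INTER_CUBIC)
    h=cv2.HoughCircles(c,cv2.HOUGH_GRADIENT,1.5,400,param1=60,param2=10,minRadius=int(5*r),maxRadius=int(6.8*r))
    print("exp",u.round(1))
    if h is not None:
        p=(h[0][0][:2]-2.5)/6+[x0,y0]; print("lid px",p.round(1),"r",(h[0][0][2]/6).round(1),"exp r",r.round(1),"xy",onz(f,[p],z)[0].round(4))
E
python3 lid.py .463 -.2615 .08 .4455 .0972 .136
```

```text
t 18.33 pos [ 0.4605 -0.1812  0.1491] rpy [-1.7973e+02 -5.0000e-02 -8.9910e+01] F [ 1.2 -0.1  0.1] w 0.0875
turn [-0.27 -0.05  0.09] shift mm [-278.5   14.6    2.5]
exp [421.2 293.9]
lid px [411.5 288.7] r 10.7 exp r 11.1 xy [ 0.4763 -0.2375  0.08  ]
exp [275.6 304.1]
lid px [267.  318.7] r 12.0 exp r 11.6 xy [0.4113 0.1184 0.136 ]
```

>>> move_arm([
  [[0,0,0,-0.015,0.001,0,0.0876],[0,0,0,-0.045,0.003,0,0.0876],[0,0,0,-0.08,0.005,0,0.0876],[0,0,0,-0.115,0.007,0,0.0876],[0,0,0,-0.15,0.009,0,0.0876],[0,0,0,-0.185,0.011,0,0.0876],[0,0,0,-0.22,0.013,0,0.0876],[0,0,0,-0.25,0.014,0,0.0876],[0,0,0,-0.27,0.0145,0,0.0876],[0,0,0,-0.2775,0.0145,0,0.0876],[0,0,0,-0.2775,0.0145,0,0.0876],[0,0,0,-0.2775,0.0145,0,0.0876]],
])

```text
t: 19.38
eef_pos: [0.4436, 0.0961, 0.1455]
ee_rot: [-3.141, 0.0, -1.567]
force: [0.4, 0.1, -0.3]
width: 0.0875
```

```bash
python3 mv.py .4455 .0972 .0412
python3 - <<'E'
from h import *
f=grab("top"); cv2.imwrite("pics/j.png",cv2.resize(f["frame"][255:335,170:450],None,fx=2.8,fy=2.8,interpolation=cv2.INTER_CUBIC))
s=grab("scene"); cv2.imwrite("pics/k.png",cv2.resize(s["frame"][195:415,200:420],None,fx=2.7,fy=2.7,interpolation=cv2.INTER_CUBIC))
a=cv2.imread("pics/j.png"); b=cv2.imread("pics/k.png")
w=784; o=np.zeros((600,w,3),np.uint8); o[:224,:784]=a; b2=cv2.resize(b,(376,376)); o[224:,:376]=b2; cv2.imwrite("pics/jk.png",o)
E
```

```text
t 19.38 pos [0.4436 0.0961 0.1455] rpy [-1.7999e+02  1.0000e-02 -8.9770e+01] F [ 0.4  0.1 -0.3] w 0.0875
turn [-0.01  0.01  0.23] shift mm [ -1.1  -1.9 104.3]
```

View pics/jk.png

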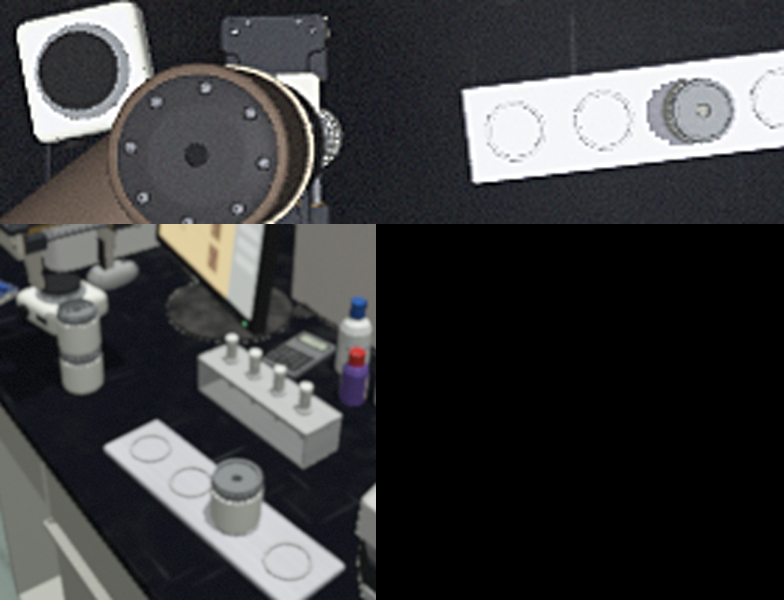

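Pot c stands in place 2, with its lid hole at (704,111) in the crop against the predicted pixel (421.2,293.9), and the remaining two-pot stack is upright. Next is pot b.

>>> move_arm([
  [[0,0,0,-0.001,-0.0015,0.005,0.0876],[0,0,0,-0.001,-0.0015,0.015,0.0876],[0,0,0,-0.001,-0.0015,0.03,0.0876],[0,0,0,-0.001,-0.0015,0.045,0.0876],[0,0,0,-0.001,-0.0015,0.06,0.0876],[0,0,0,-0.001,-0.0015,0.075,0.0876],[0,0,0,-0.001,-0.0015,0.088,0.0876],[0,0,0,-0.001,-0.0015,0.097,0.0876],[0,0,0,-0.001,-0.0015,0.102,0.0876],[0,0,0,-0.001,-0.0015,0.104,0.0876],[0,0,0,-0.001,-0.0015,0.104,0.0876]],
])

```text
t: 20.4
eef_pos: [0.4451, 0.0968, 0.0407]
ee_rot: [3.141, -0.001, -1.568]
force: [-0.6, -0.1, -0.2]
width: 0.0879
```

>>> move_arm([
  [[0,0,0,0,0,0,0.05],[0,0,0,0,0,0,0.05],[0,0,0,0,0,0,0.05],[0,0,0,0,0,0,0.05],[0,0,0,0,0,0,0.05],[0,0,0,0,0,0,0.05],[0,0,0,0,0,0,0.05]],
], force=20)

```text
t: 20.98
eef_pos: [0.4454, 0.0972, 0.0414]
ee_rot: [-3.141, 0.0, -1.568]
force: [-0.9, -0.8, 3.8]
width: 0.0608
```

>>> move_arm([
  [[0,0,0,0,0,-0.002,0.05],[0,0,0,0,0,-0.006,0.05],[0,0,0,0,0,-0.015,0.05],[0,0,0,0,0,-0.03,0.05],[0,0,0,0,0,-0.05,0.05],[0,0,0,0,0,-0.07,0.05],[0,0,0,0,0,-0.085,0.05],[0,0,0,0,0,-0.09,0.05],[0,0,0,0,0,-0.09,0.05]],
], force=40)

```text
t: 21.73
eef_pos: [0.446, 0.0977, 0.1327]
ee_rot: [-3.139, 0.002, -1.568]
force: [0.4, 0.4, -1.2]
width: 0.0601
```

```bash
python3 pad.py; python3 mv.py .51 .3033 .0675
```

```text
mixer [0.5099 0.3015] [0.1128 0.1138] 11.155106544494629
pad [0.5104 0.3033] [0.0698 0.0706]
t 21.78 pos [0.4453 0.0973 0.1314] rpy [-1.7995e+02  6.0000e-02 -8.9840e+01] F [-0.1 -0.3 -1.6] w 0.0602
turn [-0.05  0.06  0.16] shift mm [-205.8  -65.2   64.2]
```

>>> move_arm([
  [[0,0,0,-0.01,-0.003,0,0.05],[0,0,0,-0.03,-0.009,0,0.05],[0,0,0,-0.055,-0.018,0,0.05],[0,0,0,-0.085,-0.027,0,0.05],[0,0,0,-0.115,-0.037,0,0.05],[0,0,0,-0.145,-0.046,0.005,0.05],[0,0,0,-0.17,-0.054,0.015,0.05],[0,0,0,-0.192,-0.061,0.03,0.05],[0,0,0,-0.203,-0.064,0.045,0.05],[0,0,0,-0.2055,-0.065,0.057,0.05],[0,0,0,-0.2055,-0.065,0.064,0.05],[0,0,0,-0.2055,-0.065,0.064,0.05]],
])

```text
t: 22.78
eef_pos: [0.508, 0.3013, 0.0642]
ee_rot: [3.138, -0.004, -1.568]
force: [-0.2, -0.7, -1.2]
width: 0.06
```

>>> move_arm([
  [[0,0,0,0,0,0,0.05],[0,0,0,0,0,0.005,0.05],[0,0,0,0,0,0.012,0.05],[0,0,0,0,0,0.018,0.05],[0,0,0,0,0,0.022,0.05],[0,0,0,0,0,0.025,0.05],[0,0,0,0,0,0.028,0.05],[0,0,0,0,0,0.03,0.05],[0,0,0,0,0,0.032,0.05],[0,0,0,0,0,0.033,0.05],[0,0,0,0,0,0.033,0.05]],
])

```text
t: 23.7
eef_pos: [0.5095, 0.3025, 0.0353]
ee_rot: [-3.141, -0.0, -1.567]
force: [-5.4, -3.3, 12.3]
width: 0.0603
```

>>> move_arm([
  [[0,0,0,0,0,0.001,0.05],[0,0,0,0,0,0.0012,0.05],[0,0,0,0,0,0.0012,0.05],[0,0,0,0,0,0.0012,0.05],[0,0,0,0,0,0.0012,0.05],[0,0,0,0,0,0.0012,0.05],[0,0,0,0,0,0.0012,0.05],[0,0,0,0,0,0.0012,0.05]],
])

```text
t: 24.37
eef_pos: [0.5096, 0.3026, 0.0352]
ee_rot: [-3.141, -0.0, -1.567]
force: [-8.8, -4.3, 21.1]
width: 0.0605
```

>>> move_arm([
  [[0,0,0,0,0,-0.002,0.05],[0,0,0,0,0,-0.006,0.05],[0,0,0,0,0,-0.015,0.05],[0,0,0,0,0,-0.03,0.05],[0,0,0,0,0,-0.05,0.05],[0,0,0,0.005,0.002,-0.075,0.05],[0,0,0,0.02,0.005,-0.09,0.05],[0,0,0,0.045,0.01,-0.095,0.05],[0,0,0,0.075,0.014,-0.095,0.05],[0,0,0,0.105,0.018,-0.095,0.05],[0,0,0,0.135,0.022,-0.095,0.05],[0,0,0,0.165,0.026,-0.095,0.05]],
])

```text
t: 25.37
eef_pos: [0.4839, 0.1368, 0.1282]
ee_rot: [-3.141, 0.001, -1.567]
force: [0.6, -0.0, -1.2]
width: 0.0601
```

```bash
python3 mv.py .4548 -.178 .021
```

```text
t 25.37 pos [0.4839 0.1368 0.1282] rpy [-1.7996e+02  4.0000e-02 -8.9810e+01] F [ 0.6 -0.  -1.2] w 0.0601
turn [-0.04  0.04  0.19] shift mm [314.7  30.2 107. ]
```

>>> move_arm([
  [[0,0,0,0.02,0.002,0,0.05],[0,0,0,0.05,0.005,0,0.05],[0,0,0,0.085,0.008,0,0.05],[0,0,0,0.12,0.011,0,0.05],[0,0,0,0.155,0.015,0,0.05],[0,0,0,0.19,0.018,0,0.05],[0,0,0,0.225,0.021,0,0.05],[0,0,0,0.26,0.025,0.01,0.05],[0,0,0,0.288,0.028,0.025,0.05],[0,0,0,0.306,0.03,0.04,0.05],[0,0,0,0.3148,0.03,0.055,0.05],[0,0,0,0.3148,0.03,0.07,0.05]],
])

```text
t: 26.37
eef_pos: [0.4551, -0.1789, 0.0574]
ee_rot: [-3.141, -0.0, -1.57]
force: [0.2, 0.5, -1.1]
width: 0.0602
```

>>> move_arm([
  [[0,0,0,0,0,0.01,0.05],[0,0,0,0,0,0.022,0.05],[0,0,0,0,0,0.033,0.05],[0,0,0,0,0,0.037,0.05],[0,0,0,0,0,0.037,0.05],[0,0,0,0,0,0.037,0.05]],
])

```text
t: 26.87
eef_pos: [0.4554, -0.1771, 0.0212]
ee_rot: [-3.141, -0.0, -1.568]
force: [1.3, 0.2, -1.2]
width: 0.0606
```

```bash
python3 mv.py .4548 -.178 -.0148
```

```text
t 26.87 pos [ 0.4554 -0.1771  0.0212] rpy [-1.7999e+02 -1.0000e-02 -8.9810e+01] F [ 1.3  0.2 -1.2] w 0.0606
turn [-0.01 -0.01  0.19] shift mm [ 0.9  0.6 36. ]
```

>>> move_arm([
  [[0,0,0,0.0005,0.0005,0.005,0.05],[0,0,0,0.0005,0.0005,0.012,0.05],[0,0,0,0.0005,0.0005,0.019,0.05],[0,0,0,0.0005,0.0005,0.025,0.05],[0,0,0,0.0005,0.0005,0.03,0.05],[0,0,0,0.0005,0.0005,0.033,0.05],[0,0,0,0.0005,0.0005,0.035,0.05],[0,0,0,0.0005,0.0005,0.036,0.05],[0,0,0,0.0005,0.0005,0.036,0.05]],
])

```text
t: 27.62
eef_pos: [0.4542, -0.1777, -0.0146]
ee_rot: [3.141, -0.0, -1.568]
force: [-4.5, 2.0, 7.9]
width: 0.0607
```

>>> move_arm([
  [[0,0,0,0,0,0,0.0876],[0,0,0,0,0,0,0.0876],[0,0,0,0,0,0,0.0876],[0,0,0,0,0,0,0.0876],[0,0,0,0,0,-0.005,0.0876],[0,0,0,0,0,-0.015,0.0876],[0,0,0,0,0,-0.035,0.0876],[0,0,0,0,0,-0.06,0.0876],[0,0,0,-0.005,0,-0.085,0.0876],[0,0,0,-0.03,0.002,-0.105,0.0876],[0,0,0,-0.06,0.004,-0.11,0.0876],[0,0,0,-0.09,0.006,-0.11,0.0876]],
])

```text
t: 28.62
eef_pos: [0.4495, -0.0869, 0.0972]
ee_rot: [-3.137, 0.001, -1.569]
force: [0.6, 0.3, 0.3]
width: 0.0876
```

```bash
python3 mv.py .4455 .0972 .09
python3 - <<'E'
from h import *
s=grab("scene");f=grab("top")
print(proj(s,[[.4455,.0972,.033]]))
g=cv2.cvtColor(s["frame"],cv2.COLOR_BGR2GRAY)
for r in (276,280,284): print(r,g[r,225:275].tolist())
E
```

```text
t 28.62 pos [ 0.4495 -0.0869  0.0972] rpy [-1.7976e+02  4.0000e-02 -8.9920e+01] F [0.6 0.3 0.3] w 0.0876
turn [-0.24  0.04  0.08] shift mm [-184.1    3.8    7.3]
[[248.57276585 278.35985511]]
276 [16, 13, 11, 14, 11, 11, 12, 17, 22, 42, 83, 115, 122, 117, 112, 97, 87, 83, 77, 74, 73, 75, 78, 78, 80, 86, 93, 103, 113, 121, 122, 122, 113, 106, 105, 110, 111, 111, 111, 111, 104, 85, 55, 27, 19, 18, 15, 20, 22, 19]
280 [12, 11, 10, 11, 9, 13, 7, 12, 9, 25, 58, 99, 117, 123, 124, 125, 126, 128, 128, 128, 130, 129, 129, 127, 127, 127, 125, 125, 124, 121, 121, 119, 111, 106, 105, 106, 106, 110, 111, 111, 109, 100, 78, 46, 22, 19, 18, 22, 24, 24]
284 [14, 10, 14, 12, 11, 11, 16, 8, 9, 17, 40, 82, 114, 123, 124, 125, 125, 126, 126, 127, 126, 126, 127, 127, 126, 125, 126, 125, 124, 122, 121, 120, 116, 112, 108, 107, 106, 108, 110, 112, 111, 109, 93, 63, 30, 24, 22, 23, 21, 22]
```

Run:
```python
from h import *
s=grab("scene"); cv2.imwrite("pics/l.png",cv2.resize(s["frame"][195:415,190:430],None,fx=2.7,fy=2.7,interpolation=cv2.INTER_CUBIC))
```

```text
(no output)
```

View pics/l.png

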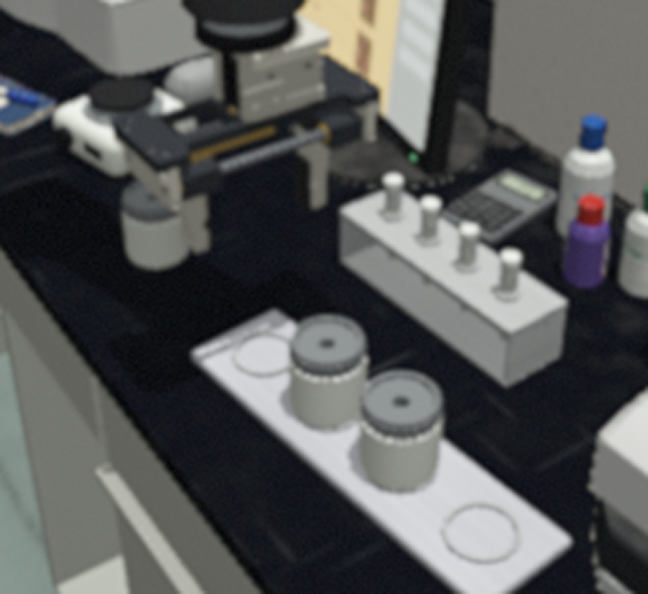

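Pots b and c stand upright in places 1 and 2, and pot a stands alone at (155,225), partly behind the finger. Next is pot a.

>>> move_arm([
  [[0,0,0,-0.015,0,0,0.0876],[0,0,0,-0.045,0.001,0,0.0876],[0,0,0,-0.075,0.001,0,0.0876],[0,0,0,-0.105,0.002,0,0.0876],[0,0,0,-0.135,0.003,0,0.0876],[0,0,0,-0.16,0.003,0,0.0876],[0,0,0,-0.177,0.003,0,0.0876],[0,0,0,-0.1845,0.003,0,0.0876],[0,0,0,-0.1845,0.003,0.01,0.0876],[0,0,0,-0.1845,0.003,0.025,0.0876],[0,0,0,-0.1845,0.003,0.04,0.0876]],
])

```text
t: 29.68
eef_pos: [0.4451, 0.0964, 0.0547]
ee_rot: [-3.141, 0.0, -1.568]
force: [-0.1, -0.3, -0.2]
width: 0.0875
```

```bash
python3 mv.py .4455 .0972 -.0248
```

```text
t 29.68 pos [0.4451 0.0964 0.0547] rpy [-1.7996e+02  2.0000e-02 -8.9840e+01] F [-0.1 -0.3 -0.2] w 0.0875
turn [-0.04  0.02  0.16] shift mm [-0.7 -0.3 79.5]
```

>>> move_arm([
  [[0,0,0,-0.0005,0,0.012,0.0876],[0,0,0,-0.0005,0,0.026,0.0876],[0,0,0,-0.0005,0,0.04,0.0876],[0,0,0,-0.0005,0,0.054,0.0876],[0,0,0,-0.0005,0,0.066,0.0876],[0,0,0,-0.0005,0,0.074,0.0876],[0,0,0,-0.0005,0,0.078,0.0876],[0,0,0,-0.0005,0,0.079,0.0876],[0,0,0,-0.0005,0,0.079,0.0876],[0,0,0,-0.0005,0,0.079,0.0876]],
])

```text
t: 30.52
eef_pos: [0.4451, 0.0974, -0.0236]
ee_rot: [-3.141, 0.0, -1.568]
force: [0.8, -0.7, 0.5]
width: 0.0877
```

>>> move_arm([
  [[0,0,0,0,0,0,0.05],[0,0,0,0,0,0,0.05],[0,0,0,0,0,0,0.05],[0,0,0,0,0,0,0.05],[0,0,0,0,0,0,0.05],[0,0,0,0,0,0,0.05],[0,0,0,0,0,0,0.05]],
], force=20)

```text
t: 31.1
eef_pos: [0.4447, 0.0974, -0.024]
ee_rot: [-3.141, 0.0, -1.568]
force: [-1.9, 0.2, 3.7]
width: 0.0591
```

>>> move_arm([
  [[0,0,0,0,0,-0.002,0.05],[0,0,0,0,0,-0.006,0.05],[0,0,0,0,0,-0.015,0.05],[0,0,0,0,0,-0.035,0.05],[0,0,0,0,0,-0.06,0.05],[0,0,0,0,0,-0.09,0.05],[0,0,0,0,0,-0.12,0.05],[0,0,0,0,0,-0.138,0.05],[0,0,0,0,0,-0.145,0.05],[0,0,0,0,0,-0.145,0.05]],
], force=40)

```text
t: 31.93
eef_pos: [0.4457, 0.0979, 0.123]
ee_rot: [-3.138, 0.002, -1.568]
force: [0.0, -0.4, -0.7]
width: 0.0588
```

```bash
python3 pad.py; python3 mv.py .51 .303 .0675
```

```text
mixer [0.5099 0.3016] [0.1128 0.1138] 11.34572696685791
pad [0.5103 0.3033] [0.0699 0.0707]
t 31.98 pos [0.4447 0.0975 0.1213] rpy [-1.7994e+02  7.0000e-02 -8.9850e+01] F [ 0.7 -0.2 -2.5] w 0.059
turn [-0.06  0.07  0.15] shift mm [-205.3  -65.8   54.1]
```

The width reads 59.0 mm this time, against about 60.3 before. I'll check where the pot sits in the grip before pressing.

Run:
```python
from h import *
f=grab("scene"); p=np.array(monitor.get_state()["eef_pos"]); print(p)
print(proj(f,[p+[0,0,.0578]]))
im=f["frame"]; cv2.imwrite("pics/m.png",cv2.resize(im[170:310,180:320],None,fx=4.2,fy=4.2,interpolation=cv2.INTER_CUBIC))
```

```text
[0.44405136 0.09709338 0.1202441 ]
[[243.38837473 227.85319499]]
```

View pics/m.png

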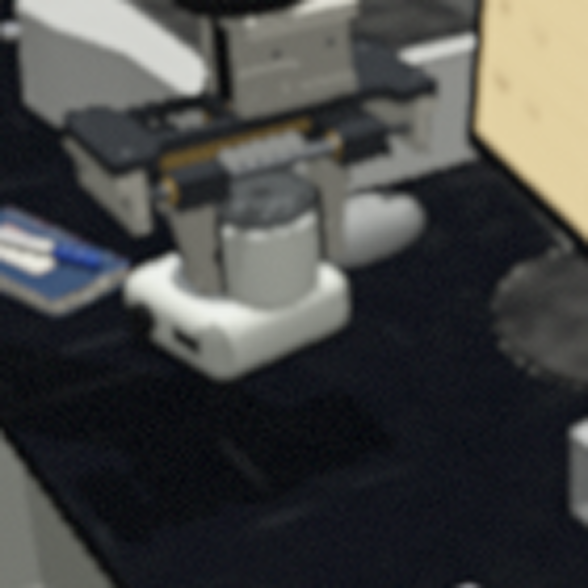

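Pot a hangs upright and centred at (271,267), where the prediction puts it, with the mixer in clear view. I'll go on to the press.

>>> move_arm([
  [[0,0,0,-0.01,-0.003,0,0.05],[0,0,0,-0.03,-0.009,0,0.05],[0,0,0,-0.055,-0.018,0,0.05],[0,0,0,-0.085,-0.027,0,0.05],[0,0,0,-0.115,-0.037,0,0.05],[0,0,0,-0.145,-0.046,0.005,0.05],[0,0,0,-0.17,-0.054,0.015,0.05],[0,0,0,-0.192,-0.061,0.03,0.05],[0,0,0,-0.203,-0.064,0.043,0.05],[0,0,0,-0.2055,-0.066,0.05,0.05],[0,0,0,-0.2055,-0.066,0.053,0.05],[0,0,0,-0.2055,-0.066,0.053,0.05]],
])

```text
t: 33.03
eef_pos: [0.509, 0.302, 0.0658]
ee_rot: [3.139, -0.003, -1.568]
force: [0.2, -1.3, -0.8]
width: 0.0588
```

```bash
python3 mv.py .51 .303 .0352
```

```text
t 33.03 pos [0.509  0.302  0.0658] rpy [ 1.7984e+02 -1.7000e-01 -8.9840e+01] F [ 0.2 -1.3 -0.8] w 0.0588
turn [ 0.16 -0.17  0.16] shift mm [-1.1 -1.  30.6]
```

>>> move_arm([
  [[0,0,0,0,0,0,0.05],[0,0,0,0,0,0.005,0.05],[0,0,0,0,0,0.012,0.05],[0,0,0,0,0,0.018,0.05],[0,0,0,0,0,0.022,0.05],[0,0,0,0,0,0.025,0.05],[0,0,0,0,0,0.028,0.05],[0,0,0,0,0,0.03,0.05],[0,0,0,0,0,0.0315,0.05],[0,0,0,0,0,0.0315,0.05]],
])

```text
t: 33.87
eef_pos: [0.5099, 0.3026, 0.0367]
ee_rot: [3.141, -0.001, -1.568]
force: [-4.5, -2.6, 8.2]
width: 0.0591
```

>>> move_arm([
  [[0,0,0,0,0,0.001,0.05],[0,0,0,0,0,0.0018,0.05],[0,0,0,0,0,0.0022,0.05],[0,0,0,0,0,0.0022,0.05],[0,0,0,0,0,0.0022,0.05],[0,0,0,0,0,0.0022,0.05],[0,0,0,0,0,0.0022,0.05],[0,0,0,0,0,0.0022,0.05],[0,0,0,0,0,0.0022,0.05],[0,0,0,0,0,0.0022,0.05]],
])

```text
t: 34.7
eef_pos: [0.5101, 0.3028, 0.036]
ee_rot: [-3.141, -0.0, -1.567]
force: [-6.5, -2.6, 16.5]
width: 0.0591
```

>>> move_arm([
  [[0,0,0,0,0,0.0006,0.05],[0,0,0,0,0,0.0006,0.05],[0,0,0,0,0,0.0006,0.05]],
])

```text
t: 34.95
eef_pos: [0.5101, 0.3028, 0.0359]
ee_rot: [-3.141, -0.0, -1.567]
force: [-8.0, -3.4, 21.0]
width: 0.0592
```

>>> move_arm([
  [[0,0,0,0,0,-0.002,0.05],[0,0,0,0,0,-0.006,0.05],[0,0,0,0,0,-0.015,0.05],[0,0,0,0,0,-0.03,0.05],[0,0,0,0,0,-0.05,0.05],[0,0,0,0.005,0.002,-0.075,0.05],[0,0,0,0.02,0.005,-0.09,0.05],[0,0,0,0.045,0.01,-0.095,0.05],[0,0,0,0.075,0.014,-0.095,0.05],[0,0,0,0.105,0.018,-0.095,0.05],[0,0,0,0.135,0.022,-0.095,0.05],[0,0,0,0.165,0.026,-0.095,0.05]],
])

```text
t: 35.95
eef_pos: [0.4844, 0.137, 0.1289]
ee_rot: [-3.141, 0.001, -1.567]
force: [0.0, -0.2, -1.2]
width: 0.0589
```

```bash
python3 mv.py .4465 -.0945 .0222
```

```text
t 35.95 pos [0.4844 0.137  0.1289] rpy [-1.7996e+02  4.0000e-02 -8.9810e+01] F [ 0.  -0.2 -1.2] w 0.0589
turn [-0.04  0.04  0.19] shift mm [231.4  38.7 106.5]
```

>>> move_arm([
  [[0,0,0,0.02,0.003,0,0.05],[0,0,0,0.045,0.007,0,0.05],[0,0,0,0.07,0.012,0,0.05],[0,0,0,0.1,0.017,0,0.05],[0,0,0,0.13,0.022,0,0.05],[0,0,0,0.16,0.027,0,0.05],[0,0,0,0.185,0.031,0.005,0.05],[0,0,0,0.207,0.035,0.015,0.05],[0,0,0,0.223,0.037,0.03,0.05],[0,0,0,0.231,0.0385,0.045,0.05],[0,0,0,0.231,0.0385,0.06,0.05],[0,0,0,0.231,0.0385,0.075,0.05]],
])

```text
t: 36.95
eef_pos: [0.4471, -0.0937, 0.0533]
ee_rot: [-3.14, 0.0, -1.569]
force: [1.4, 0.5, -1.8]
width: 0.059
```

>>> move_arm([
  [[0,0,0,0,0,0.012,0.05],[0,0,0,0,0,0.022,0.05],[0,0,0,0,0,0.029,0.05],[0,0,0,0,0,0.031,0.05],[0,0,0,0,0,0.031,0.05],[0,0,0,0,0,0.031,0.05]],
])

```text
t: 37.45
eef_pos: [0.4473, -0.0931, 0.023]
ee_rot: [-3.141, 0.0, -1.568]
force: [0.3, -0.3, -1.7]
width: 0.0589
```

```bash
python3 mv.py .4465 -.0945 -.014
```

```text
t 37.45 pos [ 0.4473 -0.0931  0.023 ] rpy [-179.96    0.    -89.82] F [ 0.3 -0.3 -1.7] w 0.0589
turn [-0.04  0.    0.18] shift mm [ 1.4  0.8 37. ]
```

>>> move_arm([
  [[0,0,0,0.001,0.0005,0.005,0.05],[0,0,0,0.001,0.0005,0.012,0.05],[0,0,0,0.001,0.0005,0.019,0.05],[0,0,0,0.001,0.0005,0.025,0.05],[0,0,0,0.001,0.0005,0.03,0.05],[0,0,0,0.001,0.0005,0.033,0.05],[0,0,0,0.001,0.0005,0.0355,0.05],[0,0,0,0.001,0.0005,0.037,0.05],[0,0,0,0.001,0.0005,0.037,0.05]],
])

```text
t: 38.2
eef_pos: [0.446, -0.0942, -0.014]
ee_rot: [3.141, -0.0, -1.568]
force: [-4.0, 0.6, 7.5]
width: 0.0591
```

All three pots are pressed and placed. I'll release and move clear, then measure the lid holes and rods.

>>> move_arm([
  [[0,0,0,0,0,0,0.0876],[0,0,0,0,0,0,0.0876],[0,0,0,0,0,0,0.0876],[0,0,0,0,0,0,0.0876],[0,0,0,0,0,-0.005,0.0876],[0,0,0,0,0,-0.015,0.0876],[0,0,0,0,0,-0.04,0.0876],[0,0,0,0,0,-0.07,0.0876],[0,0,0,-0.01,0,-0.1,0.0876],[0,0,0,-0.04,0,-0.13,0.0876],[0,0,0,-0.075,0,-0.155,0.08],[0,0,0,-0.11,0,-0.175,0.06]],
])

```text
t: 39.2
eef_pos: [0.4461, 0.0159, 0.1629]
ee_rot: [-3.139, 0.001, -1.57]
force: [1.7, 1.0, -0.8]
width: 0.079
```

```bash
cat > holes.py <<'E'
from h import *
T=grab("top"); S=grab("scene")
def tri(a,b):
    c1,d1=ray(T,[a]);c2,d2=ray(S,[b]);d1=d1[0];d2=d2[0]
    x=np.linalg.lstsq(np.c_[d1,-d2],c2-c1,rcond=None)[0]; p,q=c1+x[0]*d1,c2+x[1]*d2; return ((p+q)/2).round(4),round(float(np.linalg.norm(p-q)),4)
def blob(f,P,sgn,rad):
    u=proj(f,[P])[0]; b=f["frame"].astype(np.float32).mean(2); k=8
    M=np.float32([[1/k,0,u[0]-rad],[0,1/k,u[1]-rad]])
    c=cv2.warpAffine(b,M,(2*rad*k+1,)*2,flags=cv2.INTER_CUBIC|cv2.WARP_INVERSE_MAP)
    v=sgn*(c-np.median(c)); w=np.clip(v-.4*v.max(),0,None); yy,xx=np.mgrid[:c.shape[0],:c.shape[1]]
    return np.array([(w*xx).sum(),(w*yy).sum()])/w.sum()/k+u-rad, v.max()
for nm,P in (("c",(.4619,-.2613,.076)),("b",(.4542,-.1777,.076)),("a",(.446,-.0942,.076))):
    a,va=blob(T,P,1,5); b,vb=blob(S,P,-1,5)
    print(nm,P,"topdiff",(a-proj(T,[P])[0]).round(2),va.round(0),"->",onz(T,[a],.076)[0].round(4),"scenediff",(b-proj(S,[P])[0]).round(2),vb.round(0),"->",onz(S,[b],.076)[0].round(4),tri(a,b))
E
python3 holes.py; python3 mv.py .6183 -.0935 .16
```

```text
c (0.4619, -0.2613, 0.076) topdiff [-0.15 -0.31] 24.0 -> [ 0.4627 -0.2609  0.076 ] scenediff [-0.58  0.41] 79.0 -> [ 0.4603 -0.2616  0.076 ] (array([ 0.462 , -0.2607,  0.0746]), 0.0016)
b (0.4542, -0.1777, 0.076) topdiff [ 0.06 -0.04] 24.0 -> [ 0.4543 -0.1779  0.076 ] scenediff [-0.72  0.22] 75.0 -> [ 0.4526 -0.1774  0.076 ] (array([ 0.4536, -0.1775,  0.0756]), 0.0017)
a (0.446, -0.0942, 0.076) topdiff [-0.2  -0.34] 24.0 -> [ 0.4469 -0.0937  0.076 ] scenediff [-0.58  0.3 ] 66.0 -> [ 0.4444 -0.0944  0.076 ] (array([ 0.446 , -0.0933,  0.0747]), 0.0018)
t 39.3 pos [0.4487 0.0194 0.1646] rpy [-1.7956e+02  1.7000e-01 -8.9580e+01] F [ 0.3  0.3 -0.7] w 0.0715
turn [-0.44  0.17  0.42] shift mm [ 114.2 -168.8    5.5]
```

The lid holes agree with the placed TCP positions to within about 1 mm in both views. Next is rod d, for pot c.

>>> move_arm([
  [[0,0,0,0.01,-0.009,0,0.045],[0,0,0,0.03,-0.025,0,0.045],[0,0,0,0.053,-0.044,0,0.045],[0,0,0,0.077,-0.064,0,0.045],[0,0,0,0.101,-0.084,0,0.045],[0,0,0,0.125,-0.104,0,0.045],[0,0,0,0.149,-0.124,0,0.045],[0,0,0,0.173,-0.144,0,0.045],[0,0,0,0.195,-0.162,0,0.045],[0,0,0,0.208,-0.173,0,0.045],[0,0,0,0.212,-0.176,0,0.045],[0,0,0,0.212,-0.176,0,0.045]],
])

```text
t: 40.3
eef_pos: [0.6224, -0.1975, 0.1591]
ee_rot: [3.14, 0.0, -1.57]
force: [0.6, 0.3, -0.0]
width: 0.0451
```

```bash
python3 mv.py .6235 -.193 .0302
```

```text
t 40.3 pos [ 0.6224 -0.1975  0.1591] rpy [179.9    0.   -89.94] F [ 0.6  0.3 -0. ] w 0.0451
turn [0.1  0.   0.06] shift mm [ -4.5  -1.4 128.9]
```

>>> move_arm([
  [[0,0,0,-0.002,0,0,0.045],[0,0,0,-0.0045,-0.001,0.01,0.045],[0,0,0,-0.0045,-0.001,0.03,0.045],[0,0,0,-0.0045,-0.001,0.05,0.045],[0,0,0,-0.0045,-0.001,0.065,0.045],[0,0,0,-0.0045,-0.001,0.075,0.045],[0,0,0,-0.0045,-0.001,0.078,0.045],[0,0,0,-0.0045,-0.001,0.078,0.045],[0,0,0,-0.0045,-0.001,0.078,0.045]],
])

```text
t: 41.05
eef_pos: [0.624, -0.1915, 0.083]
ee_rot: [-3.141, -0.0, -1.567]
force: [1.1, -0.9, -0.5]
width: 0.0449
```

```bash
python3 mv.py .6235 -.193 .0302
python3 - <<'E'
from h import *
f=grab("scene"); p=np.array(monitor.get_state()["eef_pos"])
a=cv2.resize(f["frame"][240:340,310:420],None,fx=6,fy=6,interpolation=cv2.INTER_CUBIC)
print((proj(f,[[.6235,-.193,.098],[.6235,-.193,.08],[p[0],p[1],p[2]+.0388]])-[310,240])*6+2.5)
cv2.imwrite("pics/n.png",a)
E
```

```text
t 41.05 pos [ 0.624  -0.1915  0.083 ] rpy [-1.7994e+02 -2.0000e-02 -8.9790e+01] F [ 1.1 -0.9 -0.5] w 0.0449
turn [-0.06 -0.02  0.21] shift mm [ 1.5  0.6 52.8]
[[418.4203012  297.32872025]
 [415.04123161 337.13397163]
 [422.12081349 240.27327167]]
```

View pics/n.png

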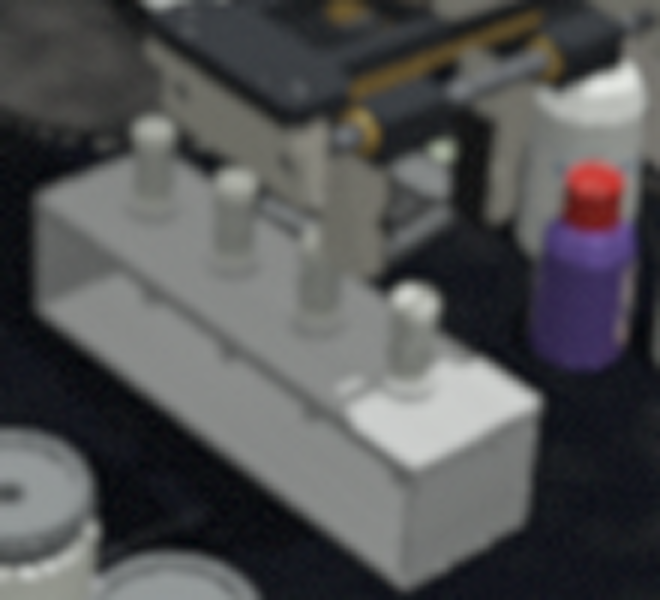

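Rod d's top at (415,297) agrees with the prediction (418,297), less the scene camera's known −0.6 px bias. I'll descend and grip.

>>> move_arm([
  [[0,0,0,0.0015,0,0.005,0.045],[0,0,0,0.0015,0,0.014,0.045],[0,0,0,0.0015,0,0.024,0.045],[0,0,0,0.0015,0,0.034,0.045],[0,0,0,0.0015,0,0.043,0.045],[0,0,0,0.0015,0,0.05,0.045],[0,0,0,0.0015,0,0.0525,0.045],[0,0,0,0.0015,0,0.0525,0.045],[0,0,0,0.0015,0,0.0525,0.045]],
])

```text
t: 41.85
eef_pos: [0.6237, -0.1933, 0.0296]
ee_rot: [3.141, -0.0, -1.568]
force: [0.1, 0.3, 0.9]
width: 0.045
```

>>> move_arm([
  [[0,0,0,0,0,0,0.01],[0,0,0,0,0,0,0.01],[0,0,0,0,0,0,0.01],[0,0,0,0,0,0,0.01],[0,0,0,0,0,0,0.01],[0,0,0,0,0,0,0.01],[0,0,0,0,0,0,0.01],[0,0,0,0,0,0,0.01]],
], force=15)

```text
t: 42.52
eef_pos: [0.6237, -0.1933, 0.0299]
ee_rot: [-3.141, -0.0, -1.568]
force: [-0.5, 0.9, 1.8]
width: 0.0158
```

>>> move_arm([
  [[0,0,0,0,0,-0.002,0.01],[0,0,0,0,0,-0.008,0.01],[0,0,0,0,0,-0.02,0.01],[0,0,0,0,0,-0.035,0.01],[0,0,0,0,0,-0.05,0.01],[0,0,0,0,0,-0.07,0.01],[0,0,0,0,0,-0.09,0.01],[0,0,0,0,0,-0.105,0.01],[0,0,0,0,0,-0.11,0.01],[0,0,0,0,0,-0.11,0.01]],
])

```text
t: 43.35
eef_pos: [0.6247, -0.1934, 0.1422]
ee_rot: [-3.138, -0.0, -1.568]
force: [0.4, 0.1, -0.6]
width: 0.0154
```

```bash
python3 mv.py .462 -.261 .13
```

```text
t 43.35 pos [ 0.6247 -0.1934  0.1422] rpy [-1.7978e+02 -2.0000e-02 -8.9820e+01] F [ 0.4  0.1 -0.6] w 0.0154
turn [-0.22 -0.02  0.18] shift mm [ 67.1 162.9  11.6]
```

>>> move_arm([
  [[0,0,0,0.005,0.008,0,0.01],[0,0,0,0.013,0.025,0,0.01],[0,0,0,0.022,0.045,0,0.01],[0,0,0,0.032,0.068,0,0.01],[0,0,0,0.042,0.092,0,0.01],[0,0,0,0.052,0.116,0,0.01],[0,0,0,0.06,0.138,0,0.01],[0,0,0,0.065,0.153,0,0.01],[0,0,0,0.0675,0.162,0,0.01],[0,0,0,0.0675,0.162,0.01,0.01],[0,0,0,0.0675,0.162,0.02,0.01],[0,0,0,0.0675,0.162,0.02,0.01]],
])

```text
t: 44.35
eef_pos: [0.461, -0.2606, 0.117]
ee_rot: [3.138, 0.001, -1.568]
force: [-1.1, 0.5, -0.8]
width: 0.0155
```

```bash
python3 - <<'E'
from h import *
f=grab("scene"); p=np.array(monitor.get_state()["eef_pos"]); print(p)
a=cv2.resize(f["frame"][295:395,290:390],None,fx=6,fy=6,interpolation=cv2.INTER_CUBIC)
tip=p[2]+.0388+.019-.008-.070
print("tip z",tip,(proj(f,[[p[0],p[1],tip],[p[0],p[1],tip+.04],[p[0],p[1],.076],[.462,-.261,.076]])-[290,295])*6+2.5)
cv2.imwrite("pics/o.png",a)
E
python3 mv.py .462 -.261 .0482
```

```text
[ 0.461377   -0.26072877  0.11780862]
tip z 0.09760861799158707 [[294.59090946 238.72128521]
 [297.6646386  140.36874978]
 [292.98007754 289.81349353]
 [295.03130493 289.53322826]]
t 44.4 pos [ 0.4614 -0.2607  0.1178] rpy [ 1.7983e+02  4.0000e-02 -8.9820e+01] F [ 0.7 -0.1  0.2] w 0.0151
turn [0.17 0.04 0.18] shift mm [ 0.3 -0.8 69.6]
```

View pics/o.png

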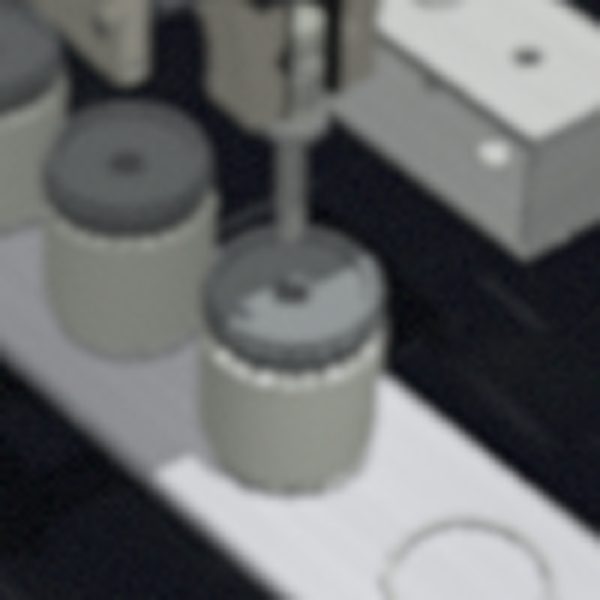

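The rod tip at (292,238) hangs right over the lid hole at (292,291). I'll insert it.

>>> move_arm([
  [[0,0,0,0,-0.0005,0.004,0.01],[0,0,0,0,-0.0005,0.01,0.01],[0,0,0,0,-0.0005,0.016,0.01],[0,0,0,0,-0.0005,0.022,0.01],[0,0,0,0,-0.0005,0.028,0.01],[0,0,0,0,-0.0005,0.034,0.01],[0,0,0,0,-0.0005,0.038,0.01],[0,0,0,0,-0.0005,0.04,0.01]],
])

```text
t: 45.07
eef_pos: [0.4619, -0.2612, 0.0789]
ee_rot: [3.141, 0.0, -1.568]
force: [-0.5, -0.7, -0.2]
width: 0.0159
```

>>> move_arm([
  [[0,0,0,0,0,0.006,0.01],[0,0,0,0,0,0.012,0.01],[0,0,0,0,0,0.018,0.01],[0,0,0,0,0,0.023,0.01],[0,0,0,0,0,0.027,0.01],[0,0,0,0,0,0.029,0.01],[0,0,0,0,0,0.03,0.01],[0,0,0,0,0,0.03,0.01]],
])

```text
t: 45.73
eef_pos: [0.4622, -0.2612, 0.0495]
ee_rot: [3.141, 0.0, -1.568]
force: [-0.4, -0.2, -0.4]
width: 0.0154
```

>>> move_arm([
  [[0,0,0,0,0,0.001,0.01],[0,0,0,0,0,0.0014,0.01],[0,0,0,0,0,0.0016,0.01],[0,0,0,0,0,0.0016,0.01]],
])

```text
t: 46.07
eef_pos: [0.4623, -0.2613, 0.0482]
ee_rot: [-3.141, -0.0, -1.568]
force: [0.2, -0.9, 0.4]
width: 0.0153
```

>>> move_arm([
  [[0,0,0,0,0,0,0.045],[0,0,0,0,0,0,0.045],[0,0,0,0,0,0,0.045],[0,0,0,0,0,0,0.045],[0,0,0,0,0,-0.01,0.045],[0,0,0,0,0,-0.03,0.045],[0,0,0,0,0,-0.055,0.045],[0,0,0,0,0,-0.08,0.045],[0,0,0,-0.01,-0.014,-0.09,0.045],[0,0,0,-0.028,-0.037,-0.09,0.045],[0,0,0,-0.048,-0.065,-0.09,0.045],[0,0,0,-0.068,-0.092,-0.09,0.045]],
])

```text
t: 47.07
eef_pos: [0.5552, -0.1924, 0.1398]
ee_rot: [-3.139, -0.0, -1.569]
force: [1.3, -0.2, -0.4]
width: 0.045
```

```bash
python3 mv.py .6212 -.143 .0302
cat > rodck.py <<'E'
# is the grip top seen where the seated rod's must be? args x y
from h import *; import sys
S=grab("scene"); x,y=map(float,sys.argv[1:3])
for nm,z in(("seated",.116),("5mm up",.121)): print(nm,proj(S,[[x,y,z]])[0].round(1))
u=proj(S,[[x,y,.106]])[0].astype(int); g=cv2.cvtColor(S["frame"],cv2.COLOR_BGR2GRAY); print("col",u[0]-1,"rows from",u[1]-16,g[u[1]-16:u[1]+22,u[0]-1].tolist())
E
python3 rodck.py .462 -.261
```

```text
t 47.07 pos [ 0.5552 -0.1924  0.1398] rpy [-1.7988e+02 -1.0000e-02 -8.9890e+01] F [ 1.3 -0.2 -0.4] w 0.045
turn [-0.12 -0.01  0.11] shift mm [-49.3 -65.8 109.8]
seated [339.3 326.9]
5mm up [339.3 324.8]
col 338 rows from 314 [12, 9, 16, 13, 16, 15, 14, 12, 7, 55, 154, 217, 237, 240, 239, 227, 192, 153, 134, 123, 125, 127, 126, 126, 121, 130, 127, 120, 134, 159, 181, 174, 145, 139, 147, 150, 150, 140]
```

Rod d is seated: its top disc is centred at about row 327, as predicted (326.9). Next is rod c.

>>> move_arm([
  [[0,0,0,-0.015,-0.02,0,0.045],[0,0,0,-0.03,-0.04,0,0.045],[0,0,0,-0.042,-0.056,0,0.045],[0,0,0,-0.049,-0.066,0,0.045],[0,0,0,-0.049,-0.066,0.01,0.045],[0,0,0,-0.049,-0.066,0.025,0.045],[0,0,0,-0.049,-0.066,0.04,0.045],[0,0,0,-0.049,-0.066,0.05,0.045],[0,0,0,-0.049,-0.066,0.055,0.045],[0,0,0,-0.049,-0.066,0.055,0.045],[0,0,0,-0.049,-0.066,0.055,0.045]],
])

```text
t: 48.03
eef_pos: [0.6199, -0.1442, 0.0834]
ee_rot: [3.142, -0.0, -1.568]
force: [0.3, -0.4, -1.4]
width: 0.045
```

```bash
python3 mv.py .6212 -.143 .0302
```

```text
t 48.03 pos [ 0.6199 -0.1442  0.0834] rpy [ 1.800e+02 -2.000e-02 -8.984e+01] F [ 0.3 -0.4 -1.4] w 0.045
turn [ 0.   -0.02  0.16] shift mm [-1.2 -1.3 53.2]
```

>>> move_arm([
  [[0,0,0,-0.001,-0.001,0.005,0.045],[0,0,0,-0.001,-0.001,0.014,0.045],[0,0,0,-0.001,-0.001,0.024,0.045],[0,0,0,-0.001,-0.001,0.034,0.045],[0,0,0,-0.001,-0.001,0.043,0.045],[0,0,0,-0.001,-0.001,0.05,0.045],[0,0,0,-0.001,-0.001,0.053,0.045],[0,0,0,-0.001,-0.001,0.053,0.045],[0,0,0,-0.001,-0.001,0.053,0.045]],
])

```text
t: 48.78
eef_pos: [0.621, -0.1428, 0.03]
ee_rot: [3.141, -0.0, -1.568]
force: [-0.7, -0.1, 1.3]
width: 0.0453
```

>>> move_arm([
  [[0,0,0,0,0,0,0.01],[0,0,0,0,0,0,0.01],[0,0,0,0,0,0,0.01],[0,0,0,0,0,0,0.01],[0,0,0,0,0,0,0.01],[0,0,0,0,0,0,0.01],[0,0,0,0,0,0,0.01],[0,0,0,0,0,0,0.01]],
], force=15)

```text
t: 49.45
eef_pos: [0.6211, -0.1428, 0.0303]
ee_rot: [-3.141, -0.0, -1.568]
force: [-0.5, 0.7, 2.4]
width: 0.0153
```

>>> move_arm([
  [[0,0,0,0,0,-0.002,0.01],[0,0,0,0,0,-0.008,0.01],[0,0,0,0,0,-0.02,0.01],[0,0,0,0,0,-0.035,0.01],[0,0,0,0,0,-0.05,0.01],[0,0,0,0,0,-0.07,0.01],[0,0,0,0,0,-0.09,0.01],[0,0,0,0,0,-0.105,0.01],[0,0,0,0,0,-0.11,0.01],[0,0,0,0,0,-0.11,0.01]],
])

```text
t: 50.28
eef_pos: [0.622, -0.1428, 0.1425]
ee_rot: [-3.138, 0.0, -1.568]
force: [0.1, -0.2, -1.1]
width: 0.0158
```

```bash
python3 mv.py .454 -.1776 .118
```

```text
t 50.28 pos [ 0.622  -0.1428  0.1425] rpy [-179.79    0.    -89.82] F [ 0.1 -0.2 -1.1] w 0.0158
turn [-0.21  0.    0.18] shift mm [ 34.3 168.2  23.9]
```

>>> move_arm([
  [[0,0,0,0.003,0.008,0,0.01],[0,0,0,0.007,0.025,0,0.01],[0,0,0,0.012,0.045,0,0.01],[0,0,0,0.017,0.07,0,0.01],[0,0,0,0.022,0.095,0,0.01],[0,0,0,0.027,0.12,0,0.01],[0,0,0,0.031,0.142,0,0.01],[0,0,0,0.0335,0.158,0,0.01],[0,0,0,0.0345,0.167,0,0.01],[0,0,0,0.0345,0.167,0.01,0.01],[0,0,0,0.0345,0.167,0.02,0.01],[0,0,0,0.0345,0.167,0.02,0.01]],
])

```text
t: 51.28
eef_pos: [0.4529, -0.1774, 0.1174]
ee_rot: [3.138, 0.001, -1.568]
force: [0.1, 0.5, -0.8]
width: 0.0157
```

```bash
cat > tip.py <<'E'
# rod column centre just above tip vs lid hole, scene view: args hx hy
from h import *; import sys
f=grab("scene"); p=np.array(monitor.get_state()["eef_pos"]); hx,hy=map(float,sys.argv[1:3])
tip=p[2]-.0202; g=cv2.cvtColor(f["frame"],cv2.COLOR_BGR2GRAY)
for dz in (.012,.02,.028):
    u=proj(f,[[p[0],p[1],tip+dz]])[0]; r=int(round(u[1])); c0=int(u[0])-9
    print("row",r,"pred u",u[0].round(1),"cols from",c0,g[r,c0:c0+19].tolist())
u=proj(f,[[hx,hy,.076]])[0]; r=int(round(u[1])); c0=int(u[0])-9; print("hole pred",u.round(1),"from",c0,g[r,c0:c0+19].tolist())
E
python3 tip.py .454 -.1776; python3 mv.py .454 -.1776 .0482
```

```text
row 309 pred u 311.0 cols from 301 [67, 31, 22, 25, 27, 25, 43, 74, 95, 105, 105, 85, 53, 24, 20, 23, 24, 22, 24]
row 305 pred u 310.9 cols from 301 [36, 24, 23, 21, 25, 24, 40, 70, 92, 99, 93, 75, 45, 20, 22, 23, 22, 23, 22]
row 302 pred u 310.9 cols from 301 [31, 20, 19, 22, 22, 20, 41, 72, 92, 98, 93, 74, 43, 21, 22, 21, 23, 24, 21]
hole pred [311.4 321.6] from 302 [97, 105, 122, 133, 134, 125, 104, 83, 74, 76, 84, 107, 132, 146, 149, 149, 149, 151, 150]
t 51.33 pos [ 0.4534 -0.1776  0.1182] rpy [ 1.7981e+02  1.0000e-02 -8.9830e+01] F [ 0.8 -0.3 -0.1] w 0.0154
turn [0.19 0.01 0.17] shift mm [ 0.  -0.8 70. ]
```

The rod column at about 310.1 px and the hole at about 310.6 px line up. I'll insert.

>>> move_arm([
  [[0,0,0,0,-0.0005,0.004,0.01],[0,0,0,0,-0.0005,0.01,0.01],[0,0,0,0,-0.0005,0.016,0.01],[0,0,0,0,-0.0005,0.022,0.01],[0,0,0,0,-0.0005,0.028,0.01],[0,0,0,0,-0.0005,0.034,0.01],[0,0,0,0,-0.0005,0.038,0.01],[0,0,0,0,-0.0005,0.04,0.01]],
])

```text
t: 52.0
eef_pos: [0.4541, -0.1778, 0.0793]
ee_rot: [3.141, 0.0, -1.568]
force: [-0.1, 0.2, -0.6]
width: 0.0156
```

>>> move_arm([
  [[0,0,0,0,0,0.006,0.01],[0,0,0,0,0,0.012,0.01],[0,0,0,0,0,0.018,0.01],[0,0,0,0,0,0.023,0.01],[0,0,0,0,0,0.027,0.01],[0,0,0,0,0,0.029,0.01],[0,0,0,0,0,0.03,0.01],[0,0,0,0,0,0.03,0.01]],
])

```text
t: 52.67
eef_pos: [0.4545, -0.1778, 0.0499]
ee_rot: [3.141, -0.0, -1.568]
force: [0.4, -0.0, -0.6]
width: 0.0157
```

>>> move_arm([
  [[0,0,0,0,0,0.001,0.01],[0,0,0,0,0,0.0015,0.01],[0,0,0,0,0,0.0018,0.01],[0,0,0,0,0,0.0018,0.01]],
])

```text
t: 53.0
eef_pos: [0.4546, -0.1778, 0.0484]
ee_rot: [-3.141, -0.0, -1.568]
force: [0.4, 0.5, -0.3]
width: 0.0159
```

>>> move_arm([
  [[0,0,0,0,0,0,0.045],[0,0,0,0,0,0,0.045],[0,0,0,0,0,0,0.045],[0,0,0,0,0,0,0.045],[0,0,0,0,0,-0.01,0.045],[0,0,0,0,0,-0.03,0.045],[0,0,0,0,0,-0.055,0.045],[0,0,0,0,0,-0.08,0.045],[0,0,0,-0.008,-0.015,-0.09,0.045],[0,0,0,-0.022,-0.042,-0.09,0.045],[0,0,0,-0.037,-0.072,-0.09,0.045],[0,0,0,-0.052,-0.102,-0.09,0.045]],
])

```text
t: 54.0
eef_pos: [0.5576, -0.1249, 0.1391]
ee_rot: [-3.14, 0.0, -1.568]
force: [0.4, -0.2, 0.1]
width: 0.0452
```

```bash
python3 mv.py .6183 -.0935 .0852; python3 rodck.py .4542 -.1777
```

```text
t 54.0 pos [ 0.5576 -0.1249  0.1391] rpy [-1.7991e+02  1.0000e-02 -8.9870e+01] F [ 0.4 -0.2  0.1] w 0.0452
turn [-0.09  0.01  0.13] shift mm [-31.3 -60.7  54. ]
seated [311.3 306.1]
5mm up [311.3 304.1]
col 310 rows from 293 [18, 14, 13, 13, 14, 11, 12, 12, 9, 29, 99, 176, 221, 237, 238, 226, 194, 155, 132, 120, 117, 120, 127, 129, 125, 119, 114, 121, 139, 162, 169, 152, 141, 146, 150, 145, 125, 106]
```

Rod c is seated (disc centre at row 306.2, predicted 306.1). Rod b lies nearer the monitor, so I'll check the clearance of the offset wrist first.

Run:
```python
from h import *
T=grab("top"); S=grab("scene")
def tri(a,b):
    c1,d1=ray(T,[a]);c2,d2=ray(S,[b]);d1=d1[0];d2=d2[0]
    x=np.linalg.lstsq(np.c_[d1,-d2],c2-c1,rcond=None)[0]; p,q=c1+x[0]*d1,c2+x[1]*d2; return ((p+q)/2).round(3),round(float(np.linalg.norm(p-q)),3)
print("low right front",tri((318.5,211.5),(351,254)))
print("state",monitor.get_state()["eef_pos"],monitor.get_state()["q"].round(3))
o=np.zeros((480,800,3),np.uint8)
o[:,:400]=cv2.resize(T["frame"][130:370,160:360],None,fx=2,fy=2); o[:,400:]=cv2.resize(S["frame"][80:320,230:430],None,fx=2,fy=2)
cv2.imwrite("pics/p.png",o)
```

```text
low right front (array([ 0.682, -0.011,  0.078]), 0.01)
state [ 0.55777872 -0.12447934  0.13753065] [ 0.123  0.229 -0.291  0.    -1.052 -0.118]
```

View pics/p.png

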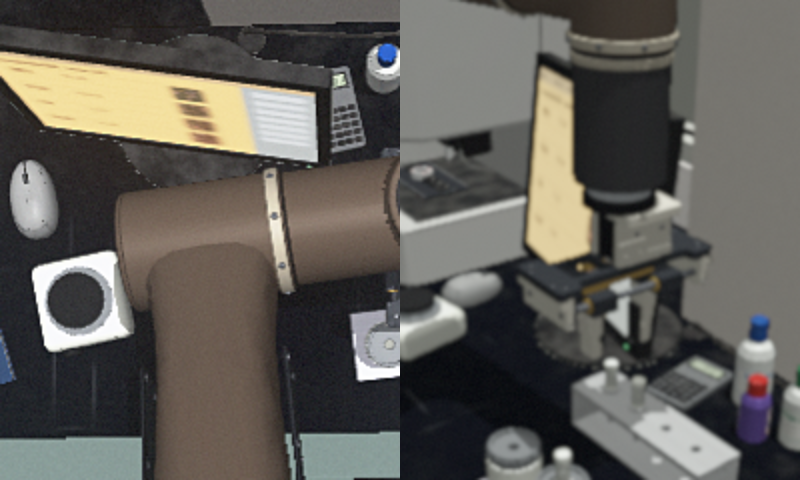

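In the top view the elbow cylinder's edge at (200,180) is close to the monitor's lower edge at (200,155). I'll work out the heights.

Run:
```python
from h import *
T=grab("top"); S=grab("scene")
def tri(a,b):
    c1,d1=ray(T,[a]);c2,d2=ray(S,[b]);d1=d1[0];d2=d2[0]
    x=np.linalg.lstsq(np.c_[d1,-d2],c2-c1,rcond=None)[0]; p,q=c1+x[0]*d1,c2+x[1]*d2; return ((p+q)/2).round(3),round(float(np.linalg.norm(p-q)),3)
print("mon top left",tri((139,142),(298,109)),"top right",tri((326,177),(370,141)))
c,d=ray(S,[(340,100),(340,84)])
for k in d: print("arm band/brown z at tool y:",(c+k*(-.1245-c[1])/k[1]).round(3))
```

```text
mon top left (array([0.773, 0.351, 0.37 ]), 0.018) top right (array([ 0.702, -0.035,  0.378]), 0.012)
arm band/brown z at tool y: [ 0.555 -0.124  0.501]
arm band/brown z at tool y: [ 0.554 -0.124  0.529]
```

The elbow's underside stays above 0.41 m and in front of the monitor (top at 0.375 m, x ≥ 0.70), so the path is clear. I'll go to rod b.

>>> move_arm([
  [[0,0,0,-0.008,-0.015,0,0.045],[0,0,0,-0.018,-0.035,0,0.045],[0,0,0,-0.026,-0.052,0,0.045],[0,0,0,-0.031,-0.0605,0,0.045],[0,0,0,-0.031,-0.0605,0.01,0.045],[0,0,0,-0.031,-0.0605,0.025,0.045],[0,0,0,-0.031,-0.0605,0.04,0.045],[0,0,0,-0.031,-0.0605,0.05,0.045],[0,0,0,-0.031,-0.0605,0.053,0.045],[0,0,0,-0.031,-0.0605,0.053,0.045],[0,0,0,-0.031,-0.0605,0.053,0.045]],
])

```text
t: 55.17
eef_pos: [0.6168, -0.0946, 0.0858]
ee_rot: [-3.141, -0.0, -1.568]
force: [-0.0, 0.3, 0.5]
width: 0.0447
```

```bash
python3 mv.py .6183 -.0935 .0302
```

```text
t 55.17 pos [ 0.6168 -0.0946  0.0858] rpy [-1.7998e+02 -1.0000e-02 -8.9840e+01] F [-0.   0.3  0.5] w 0.0447
turn [-0.02 -0.01  0.16] shift mm [-1.1 -1.5 55.6]
```

>>> move_arm([
  [[0,0,0,-0.001,-0.0015,0.005,0.045],[0,0,0,-0.001,-0.0015,0.015,0.045],[0,0,0,-0.001,-0.0015,0.026,0.045],[0,0,0,-0.001,-0.0015,0.036,0.045],[0,0,0,-0.001,-0.0015,0.045,0.045],[0,0,0,-0.001,-0.0015,0.052,0.045],[0,0,0,-0.001,-0.0015,0.0555,0.045],[0,0,0,-0.001,-0.0015,0.0555,0.045],[0,0,0,-0.001,-0.0015,0.0555,0.045]],
])

```text
t: 55.92
eef_pos: [0.6184, -0.0933, 0.0297]
ee_rot: [3.141, -0.0, -1.568]
force: [-1.5, 0.0, 0.2]
width: 0.0452
```

>>> move_arm([
  [[0,0,0,0,0,0,0.01],[0,0,0,0,0,0,0.01],[0,0,0,0,0,0,0.01],[0,0,0,0,0,0,0.01],[0,0,0,0,0,0,0.01],[0,0,0,0,0,0,0.01],[0,0,0,0,0,0,0.01],[0,0,0,0,0,0,0.01]],
], force=15)

```text
t: 56.58
eef_pos: [0.6184, -0.0933, 0.03]
ee_rot: [-3.141, -0.0, -1.568]
force: [-0.1, 0.0, 2.9]
width: 0.0154
```

>>> move_arm([
  [[0,0,0,0,0,-0.002,0.01],[0,0,0,0,0,-0.008,0.01],[0,0,0,0,0,-0.02,0.01],[0,0,0,0,0,-0.035,0.01],[0,0,0,0,0,-0.05,0.01],[0,0,0,0,0,-0.07,0.01],[0,0,0,0,0,-0.09,0.01],[0,0,0,0,0,-0.105,0.01],[0,0,0,0,0,-0.11,0.01],[0,0,0,0,0,-0.11,0.01]],
])

```text
t: 57.42
eef_pos: [0.6194, -0.0932, 0.1422]
ee_rot: [-3.138, 0.0, -1.568]
force: [0.5, 0.3, -0.6]
width: 0.0157
```

```bash
python3 mv.py .446 -.094 .118
```

```text
t 57.42 pos [ 0.6194 -0.0932  0.1422] rpy [-1.7979e+02  2.0000e-02 -8.9820e+01] F [ 0.5  0.3 -0.6] w 0.0157
turn [-0.21  0.02  0.18] shift mm [  0.2 173.5  23.5]
```

>>> move_arm([
  [[0,0,0,0,0.008,0,0.01],[0,0,0,0,0.025,0,0.01],[0,0,0,0,0.048,0,0.01],[0,0,0,0,0.073,0,0.01],[0,0,0,0,0.1,0,0.01],[0,0,0,0,0.125,0,0.01],[0,0,0,0,0.147,0,0.01],[0,0,0,0,0.163,0,0.01],[0,0,0,0,0.1725,0,0.01],[0,0,0,0,0.1725,0.01,0.01],[0,0,0,0,0.1725,0.02,0.01],[0,0,0,0,0.1725,0.02,0.01]],
])

```text
t: 58.42
eef_pos: [0.4445, -0.0938, 0.1174]
ee_rot: [3.138, -0.0, -1.568]
force: [-0.4, -0.1, -1.3]
width: 0.0156
```

```bash
python3 tip.py .446 -.094; python3 mv.py .446 -.094 .0482
```

```text
row 290 pred u 286.1 cols from 277 [19, 19, 20, 20, 19, 38, 70, 93, 97, 90, 69, 40, 19, 20, 22, 21, 20, 20, 19]
row 287 pred u 285.9 cols from 276 [23, 23, 21, 18, 19, 22, 38, 72, 93, 97, 86, 65, 38, 20, 18, 19, 17, 20, 21]
row 284 pred u 285.8 cols from 276 [22, 24, 21, 22, 21, 24, 44, 74, 93, 95, 84, 56, 28, 21, 20, 20, 21, 19, 21]
hole pred [287.  302.5] from 278 [96, 101, 109, 120, 128, 122, 102, 85, 78, 80, 96, 120, 139, 146, 148, 148, 150, 150, 150]
t 58.47 pos [ 0.4451 -0.0939  0.1183] rpy [ 1.7983e+02 -3.0000e-02 -8.9830e+01] F [ 0.4  0.8 -0.2] w 0.0156
turn [ 0.17 -0.03  0.17] shift mm [ 0.1 -1.1 70.1]
```

>>> move_arm([
  [[0,0,0,0,-0.0008,0.004,0.01],[0,0,0,0,-0.0008,0.01,0.01],[0,0,0,0,-0.0008,0.016,0.01],[0,0,0,0,-0.0008,0.022,0.01],[0,0,0,0,-0.0008,0.028,0.01],[0,0,0,0,-0.0008,0.034,0.01],[0,0,0,0,-0.0008,0.038,0.01],[0,0,0,0,-0.0008,0.04,0.01]],
])

```text
t: 59.13
eef_pos: [0.4462, -0.0938, 0.079]
ee_rot: [3.141, -0.0, -1.568]
force: [1.1, 0.0, 0.6]
width: 0.0154
```

>>> move_arm([
  [[0,0,0,0,0,0.006,0.01],[0,0,0,0,0,0.012,0.01],[0,0,0,0,0,0.018,0.01],[0,0,0,0,0,0.023,0.01],[0,0,0,0,0,0.027,0.01],[0,0,0,0,0,0.029,0.01],[0,0,0,0,0,0.03,0.01],[0,0,0,0,0,0.03,0.01]],
])

```text
t: 59.8
eef_pos: [0.4465, -0.0938, 0.0496]
ee_rot: [3.141, -0.0, -1.568]
force: [0.4, -0.4, -0.4]
width: 0.0153
```

Inserted freely. I'll lower the last 1.5 mm, release, rise and move off to the left.

>>> move_arm([
  [[0,0,0,0,0,0.001,0.01],[0,0,0,0,0,0.0014,0.01],[0,0,0,0,0,0.0016,0.01],[0,0,0,0,0,0.0016,0.01]],
])

```text
t: 60.13
eef_pos: [0.4467, -0.0938, 0.0483]
ee_rot: [-3.141, 0.0, -1.568]
force: [0.4, 0.2, -0.5]
width: 0.0156
```

>>> move_arm([
  [[0,0,0,0,0,0,0.045],[0,0,0,0,0,0,0.045],[0,0,0,0,0,0,0.045],[0,0,0,0,0,0,0.045],[0,0,0,0,0,-0.01,0.045],[0,0,0,0,0,-0.03,0.045],[0,0,0,0,0,-0.055,0.045],[0,0,0,0,0,-0.08,0.045],[0,0,0,-0.02,0,-0.11,0.045],[0,0,0,-0.055,0,-0.13,0.045],[0,0,0,-0.09,0,-0.13,0.045],[0,0,0,-0.12,0,-0.13,0.045]],
])

```text
t: 61.13
eef_pos: [0.4469, 0.0281, 0.18]
ee_rot: [-3.138, 0.002, -1.569]
force: [0.5, 0.2, -1.7]
width: 0.045
```

```bash
python3 mv.py .446 .1 .18; python3 rodck.py .446 -.094
python3 - <<'E'
from h import *
T=grab("top");S=grab("scene")
o=np.zeros((590,800,3),np.uint8)
o[:,:400]=0
a=cv2.resize(S["frame"][210:410,240:480],None,fx=2.4,fy=2.4,interpolation=cv2.INTER_CUBIC); b=cv2.resize(T["frame"][140:325,325:475],None,fx=1.45,fy=1.45,interpolation=cv2.INTER_CUBIC)
o[:a.shape[0],:a.shape[1]]=a; o[:b.shape[0],a.shape[1]:a.shape[1]+b.shape[1]]=b; cv2.imwrite("pics/q.png",o[:500])
E
```

```text
t 61.13 pos [0.4469 0.0281 0.18  ] rpy [-1.798e+02  1.100e-01 -8.988e+01] F [ 0.5  0.2 -1.7] w 0.045
turn [-0.2   0.11  0.12] shift mm [-71.9   0.8   0.1]
seated [286.4 287.5]
5mm up [286.3 285.6]
col 285 rows from 275 [21, 21, 21, 21, 20, 19, 22, 20, 14, 52, 137, 204, 233, 238, 225, 195, 155, 131, 121, 116, 113, 116, 117, 116, 115, 117, 128, 151, 170, 158, 136, 138, 147, 145, 129, 107, 91, 77]
```

View pics/q.png

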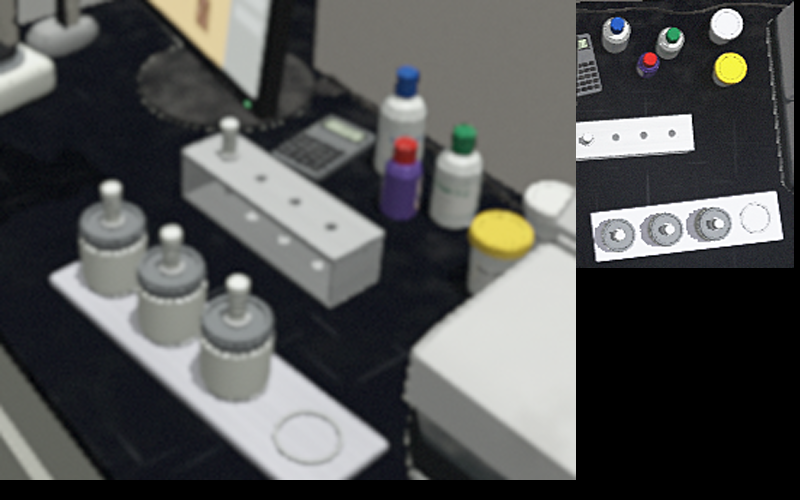

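All three pots stand in the tray with seated rods, at (112,240), (170,290) and (237,340). One rod is left in the stand, the bottles and cups are unmoved, and the robot is clear. I'll hand in.

```bash
python3 -c "from station import arm; print(arm.job_done())"
```

```text
the job is handed in; nothing more can be done
None
```

The job is done and handed in at about 61 s of the 210 s allowed. All three pots (there was no fourth) were taken from the top of the stack and pressed on the mixer pad. They now stand upright in tray places 2, 1 and 0, each with a rod in its lid. One rod is left over in the stand.

- **Pressing:** each press ended at about 20 N against the pad's stop, with the height no longer changing, held about half a second or more. The mixer shifted about 28 mm during or after the first press, so I measured it again before each later one.
- **Placing:** each pot's foot touched down at the tray-floor height, so it is inside the collar and not on it. Measured from both cameras, the lid holes were within about 1 mm of where I placed the pots.
- **Rods:** all three went in without resistance. Their grip tops appear in the image within a pixel of the seated height. There was no clear contact force at release, so any drop onto the lid was under a millimetre.
- **Surroundings:** by eye in the last picture, the bottles and cups look where they were.

**What disagreed:**
- **TCP height:** the reported height was 38.8 mm below the real fingertips, seen in the images. I confirmed it by touching the bare worktop, which read about 46 N at the wrist, and corrected for it throughout.
- **Pot a's width:** the gripper read 59 mm instead of 60 mm. A picture showed the pot centred and upright, so I carried on.
- **Picture budget:** I viewed 18 pictures, four over the budget of 14.

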